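Move the charged battery pack from the charger to the bench light

TASK

The battery pack in the sloping charger is charged, and the cordless bench light beside it has an empty battery bay. Squeeze the pack's two side latches together to free it and draw it straight out, then fit it into the light's bay, pressed fully home so that both latches have snapped back out and hold it down. Do not wrench it out against the latches or force it in, and leave the carver's tools and materials on the bench where they are.

Things in the scene. Friction and masses are not known exactly. Their poses are not given: they have to be found in the camera images.
- pack: Dark grey battery pack, 0.22 kg, snapped into the charger. Origin: centre of its flange's underside; z up out of the bay, y across the latches. Flange 64 x 60 x 4 mm; on it a cap 60 (x) by 40 (y) mm, flat top at z = 40 mm; below it a stem 40 (x) by 49 (y) by 48 mm, foot tapered. Fits either way round.
- pack_buttons (a point): Point on the pack's axis midway between its two ribbed latch buttons, at z = 28 mm, pack's axes. Buttons face +y and -y, 26 mm wide (x), z = 11 to 36 mm; 63 mm apart outside at rest, 46 mm fully squeezed, which takes 6 N on each. Squeeze here from above, fingertips clear above the flange; the pack can be carried by the squeezed buttons.
- charger_mouth (a point): Centre of the charger bay's mouth, 70 mm above the bench; z points out of the bay, the way the pack is drawn, leaning 20 degrees from vertical towards the charger's front; y across the latches. The latched pack's origin and axes match these within 1 mm. The stem is clear after 50 mm. A sprung contact block pushes the pack out (9 N home, 4 N 6 mm up).
- light_mouth (a point): Centre of the light bay's mouth, 68 mm above the bench; z up, y across the latches. The stem has 2 mm (x) and 1.2 mm (y) to spare each side, edges chamfered. Home, the pack's origin is here, flange on the face. A sprung contact block (4 to 9 N) lifts an unlatched pack, which stays 1 to 6 mm proud; pressing on its top with 15 to 25 N snaps the hooks under the lips.
- latch_left (a joint): Squeeze of the lever on the pack's +y side: 0 = sprung out, 0.12 rad = fully in. Its outward hook, 4 mm below the flange, clears the bay's lip above 0.09.
- latch_right (a joint): The same for the lever on the pack's -y side.
- charger: Black wedge-shaped charger fixed to the bench, 108 x 108 mm, 53 mm high in front, 89 mm behind. Origin: on the bench below the mouth; z up, -x its front.
- light: Grey cordless LED bench light fixed to the bench, housing 102 x 152 mm, 68 mm high, with the empty bay in the middle of its top; lamp head on its +x side and tubular guard frame at y = +-86 mm, none of it over 100 mm high. Origin: on the bench below the mouth; z up.
- mallet: Turned wooden carver's mallet standing on its head, 92 mm across, 235 mm high; origin under its centre. Bystander.
- gouge: Carving gouge lying on the bench, 240 mm long in x, 28 mm high, wooden handle; origin on the bench at mid length. Bystander.
- sample: Small dark carved board, rippled on top, 90 x 160 x 19 mm; origin under its centre. Bystander.
- glue: White glue bottle, 56 mm across, 150 mm high; origin under its centre. Bystander.
Things that resemble listed ones, but are neither listed nor needed, are in the scene too. What is meant by the pack is not orange, pink or turquoise, and is the larger of those in its own colour.

How it is judged (in metres and radians):
On the way, in this order (a step that is already met when the one before it is completed fails the run):
1. both latches are squeezed in while the pack is still in the charger (value of joint each of latch_left, latch_right above 0.08 rad and distance between pack and charger_mouth below 0.02 m), for 0.05 s.
2. the pack is clear of the charger (distance between pack and charger_mouth above 0.08 m), for 0.1 s.
At the end, for the whole second after the job is handed in: The pack is latched in the light: its origin within 4 mm of the mouth's centre sideways and less than 2 mm above it, upright within 0.06 rad, both latches sprung out (below 0.03 rad), at rest and let go (horizontal distance between pack and light_mouth below 0.004 m and z of pack in the frame of light_mouth between -0.003 and 0.002 m and angle between the z axis of pack and the z axis of light_mouth, either way round below 0.06 rad and value of joint each of latch_left, latch_right below 0.03 rad and linear speed of pack below 0.02 m/s); the robot touches nothing.
It fails at once if the pack is wrenched against the charger (over 100 N) (contact force between pack and charger above 100 N).
It fails at once if the pack is forced against the light (over 100 N) (contact force between pack and light above 100 N).
It fails at once if a bystander is moved more than 30 mm (distance of any of mallet, gouge, sample, glue from where it was at the start of the episode above 0.03 m).
It also fails if it takes over 48 s, if anything falls off the work surface, if the arm or the gripper's body presses on something with over 40 N, if the wrist force passes 120 N, or if a joint passes its speed limit or range.

ROBOT

A 6-joint arm with a two-finger parallel gripper is mounted at the origin on the work surface. World frame = base frame: x ahead of the robot, y to its left, z up, the work surface at z = 0. Lengths are in m, angles in degrees, forces in N, time in s.
With the tool pointing down it reaches from about 0.35 to 0.875 m from the base axis. Payload 4.2 kg.
Tool frame: the origin (TCP) lies midway between the tips of the shut fingers; the grasp point (between the pads) lies r.pinch_z behind it (r.pinch_z is the distance from the TCP to the grasp point, in m); z points along the fingers, y is the direction in which the jaws open and shut (so a half turn about z gives the same grasp; the last joint's range is limited). The gripper opens to 87 mm and grips with 3 to 60 N. Pads are 19 mm wide; open, the fingers measure 117 mm over their backs; the gripper's body (75 mm by 190 mm) begins 51 mm behind the grasp point.
Start: joints at [89.931, 22.042, 0.453, 0, -68.411, -14.817], TCP at [0.161, 0.604, 0.189] pointing down, gripper open.
Joint ranges: [-179.83, 179.83], [-69.29, 118.12], [-61.27, 80.66], [-181.25, 117.63], [-171.15, -9.14], [-177.46, 177.46]. Speed limits (degrees/s): [159.86, 159.86, 180, 180, 180, 180].

INTERFACE

Orientations are given as a 3x3 rotation matrix whose columns are the frame's x, y, z axes.
In Python, from station import r gives the robot as it stands. The module is installed in compiled form; this text tells all that it offers.
- The arm moves only by the tool play_rows, never from a script. Its argument "deltas" is a list of rows, each a list of 7 numbers: the shift along the tool's x, y, z in units of 25 mm (1.0 is 25 mm), then the turn, a rotation vector about the tool's x, y, z in units of 5 degrees (1.0 is 5 degrees), then the finger opening in mm, from 0 to 87. In form: [[tx, ty, tz, wx, wy, wz, fingers], ...]. A call has 1 to 12 rows; each row is the pose to reach, as a shift and turn from the pose commanded when the call began, along the tool's axes at that moment; what a row does not reach only later rows make up. A row lasts 1/10 s, in which the tool goes at most 50 mm and 8.59 degrees, less where a joint would pass 70% of its speed; a pose out of reach is approached as far as the arm can. A call with a gripper value outside its range is refused whole. The fingers move at their own pace and stop on an object; the grip force is fixed at half the most. Time passes only in rows, so rows that repeat a pose let the fingers close. It gives the time, the measured TCP pose, the force and the opening at its end, in the units of the state.
- r.sense(): the state, without advancing time (a new reading comes with each control period).
- r.capture(name): name is "side" or "top"; returns a dict with "pixels" (420x560x3 uint8, red, green, blue), "camera_matrix" (3x3 intrinsics, pixels), "k1" (the pictures are not rectified: a ray, as slopes to the right and down, at radius r is drawn at 1 + k1 r^2 times it, then the intrinsics apply), "R" (3x3) and "t" (3): a world point X has camera coordinates R X + t. Camera axes: x right, y down, z forward; pixel columns grow to the right and rows downward; lengths in m; the calibration is good to about 2 mm. A picture is of the moment at which its call begins. There is no depth.
- r.finish_job(): hands the job in, once; it reports no verdict.
Trained networks look in the newest picture that a camera, given by its name, has taken for a name from the list of things; names that differ only in an ending like _2 or _b are one class to them, and where a whole thing is asked for, a point or a joint stands for the part that bears it (a point fixed in the world has none). Each returns a list of dicts, best first, with "score" (0 to 1); they miss things now and then, are a little off and sometimes report something else, mostly with a low value. They report only what shows in the picture. A call takes as long as a camera call. They do not tell look-alikes from the thing itself.
- r.spot_in(camera, target): "centre" ([x, y, z] in m, in world coordinates, good to about 4 mm: the middle of the surface that is visible of it).
- r.cut_out(camera, target): "region" (420x560 bool, what is visible of it).
The state is a dict: "time_s": time; "joints": joint angles; "joint_velocities": joint speeds; "effort": joint torques, N m; "tcp_pos": TCP position; "ee_rot": TCP orientation; "wrist_force": force on the tool from outside, world axes, zero at the start; "moment": the same for the moment, N m; "gripper_width": opening from 0.0 (shut) to 1.0 (fully open).
Only numpy, scipy, OpenCV 4.12 (cv2) and the standard library are available. Lean on these libraries where they do the work, as an engineer would, in place of code of your own. Each camera call takes 0.05 s, during which the arm holds its last target.

## Working session

There is one attempt and no reset: what is moved stays moved. The work goes in short steps, Python scripts to look and compute and a tool call to move; the robot and the scene stay as the last step left them, time stands still between calls to the robot, and variables do not carry over. Pictures are saved under pics/ and viewed, and the job is handed in when it is done.

Besides the shell and the picture viewer there is one more tool, called after "Emit:" as name([rows], argument=value, ...), one row to a line, values as JSON. play_rows: Moves the arm, as the interface text tells. Its arguments: {"type":"object","properties":{"deltas":{"type":"array","items":{"type":"array","items":{"type":"number"}}}},"required":["deltas"]}

```bash
mkdir -p pics; cat > h.py <<'E'
import numpy as np,cv2
from station import r
def cap(n,f):
    c=r.capture(n); cv2.imwrite('pics/'+f,c['pixels'][:,:,::-1]); return c
E
python3 - <<'E'
from h import *
s=r.sense();print({k:np.round(v,3).tolist() for k,v in s.items()},r.pinch_z)
for n in('side','top'):
    c=cap(n,n+'0.png');print(n,c['camera_matrix'].tolist(),c['k1'],np.round(c['R'],4).tolist(),np.round(c['t'],4).tolist())
    for t in('pack','pack_buttons','charger','light','mallet','gouge','sample','glue','latch_left'):
        print(t,[(np.round(d['centre'],3).tolist(),round(d['score'],2)) for d in r.spot_in(n,t)])
E
```

```text
{'time_s': 0.0, 'joints': [89.93, 22.091, 0.378, -0.03, -68.412, -14.817], 'joint_velocities': [-0.031, 0.028, -0.007, -0.085, 0.022, 0.048], 'effort': [0.002, -39.067, 18.74, 4.22, 0.011, -0.0], 'tcp_pos': [0.16, 0.603, 0.188], 'ee_rot': [[0.966, -0.257, -0.0], [-0.257, -0.966, -0.002], [0.0, 0.002, -1.0]], 'wrist_force': [-0.759, 0.063, 0.791], 'moment': [0.047, 0.012, 0.05], 'gripper_width': 0.996} 0.0187
side [[486.9005108999875, 0.0, 273.28444716721214], [0.0, 486.9005108999875, 207.14896409384883], [0.0, 0.0, 1.0]] -0.11311835184129833 [[0.7818, -0.6235, -0.0071], [-0.4835, -0.5989, -0.6384], [0.3938, 0.5025, -0.7697]] [-0.4528, 0.3137, 0.9644]
pack [([0.502, -0.079, 0.038], 0.91), ([0.528, -0.226, 0.1], 0.86), ([0.721, -0.241, 0.047], 0.68), ([0.494, -0.365, 0.032], 0.62), ([0.371, -0.32, 0.044], 0.58)]
pack_buttons [([0.503, -0.078, 0.033], 0.77), ([0.722, -0.236, 0.049], 0.75), ([0.372, -0.318, 0.048], 0.6), ([0.521, -0.226, 0.1], 0.58), ([0.493, -0.364, 0.036], 0.55), ([0.537, -0.239, 0.073], 0.3)]
charger [([0.526, -0.247, 0.06], 0.58)]
light [([0.515, 0.138, 0.068], 0.95)
[... 622 characters left out ...]
], 0.86), ([0.529, -0.211, 0.109], 0.78), ([0.371, -0.31, 0.05], 0.69), ([0.725, -0.229, 0.047], 0.58)]
pack_buttons [([0.509, -0.071, 0.037], 0.9), ([0.72, -0.234, 0.046], 0.89), ([0.368, -0.312, 0.048], 0.8), ([0.501, -0.354, 0.03], 0.8), ([0.526, -0.208, 0.102], 0.76)]
charger [([0.5, 0.155, 0.07], 0.37)]
light [([0.514, 0.153, 0.067], 0.68), ([0.539, -0.212, 0.064], 0.63)]
mallet [([0.775, 0.015, 0.103], 0.89), ([0.522, -0.234, 0.095], 0.35)]
gouge [([0.38, 0.005, 0.019], 0.72)]
sample [([0.674, -0.408, 0.017], 0.79)]
glue [([0.65, 0.4, 0.094], 0.64), ([0.525, -0.207, 0.102], 0.56), ([0.514, 0.153, 0.069], 0.29)]
latch_left [([0.537, -0.184, 0.101], 0.53), ([0.735, -0.204, 0.042], 0.45)]
```

View pics/side0.png

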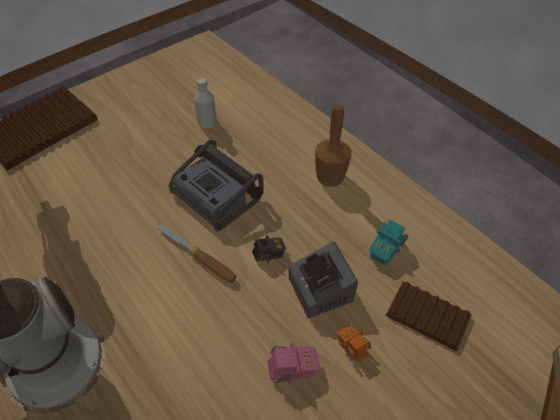

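View pics/top0.png

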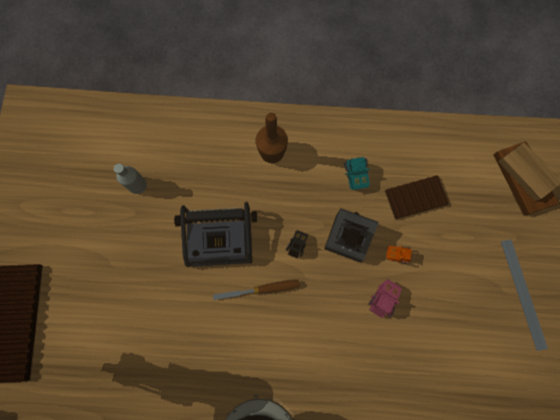

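Candidates for the pack: dark grey in the charger at side (322,272) / top (352,236), small dark one loose at side (268,248) / top (298,243), and the coloured teal, orange and pink ones. The one in the charger fits: it is dark grey, the larger of the two and seated in the charger. I'll confirm this in enlarged crops.

```bash
python3 - <<'E'
import cv2,numpy as np
s=cv2.imread('pics/side0.png');t=cv2.imread('pics/top0.png')
g=lambda i:cv2.convertScaleAbs((np.power(i/255.,.5)*255))
a=cv2.resize(g(s)[230:330,240:370],None,fx=6,fy=6,interpolation=3)
cv2.imwrite('pics/c1.png',a)
b=cv2.resize(g(t)[195:275,280:390],None,fx=7,fy=7,interpolation=3)
cv2.imwrite('pics/c2.png',b)
cv2.imwrite('pics/c3.png',cv2.resize(g(t)[195:275,170:270],None,fx=7,fy=7,interpolation=3))
cv2.imwrite('pics/c4.png',cv2.resize(g(s)[140:240,155:275],None,fx=6,fy=6,interpolation=3))
E
```

```text
(no output)
```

View pics/c1.png

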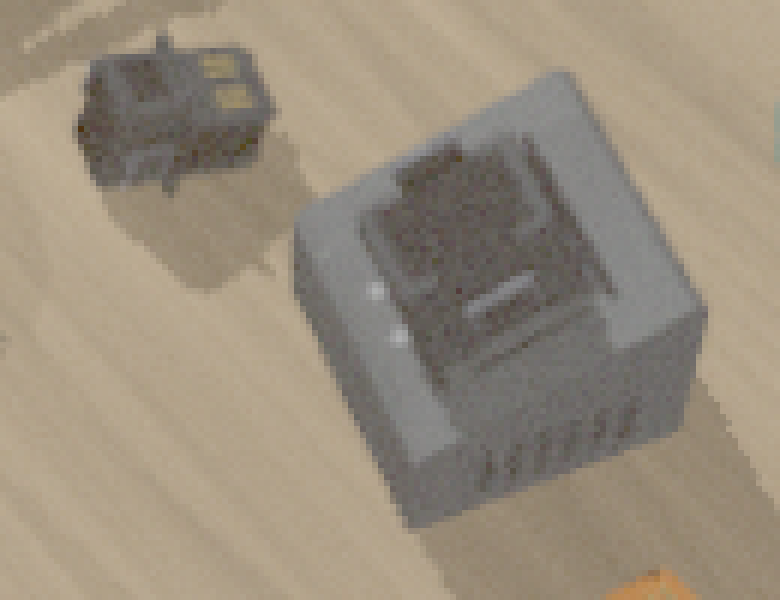

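View pics/c2.png

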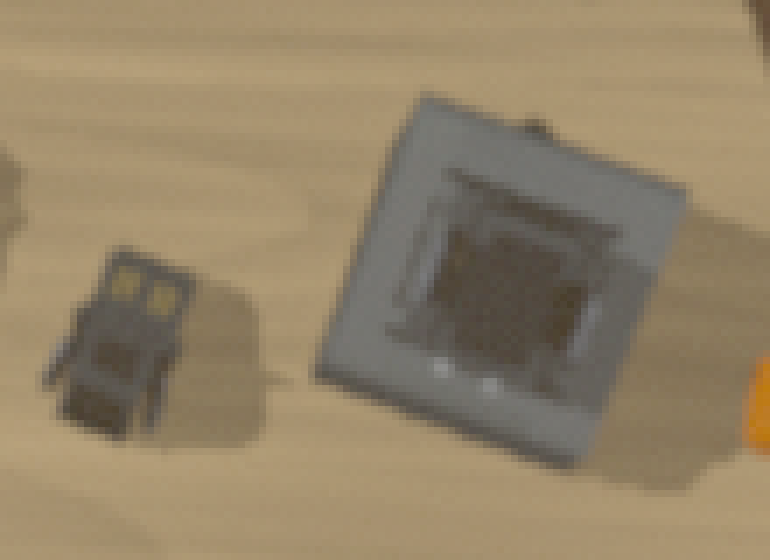

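View pics/c3.png

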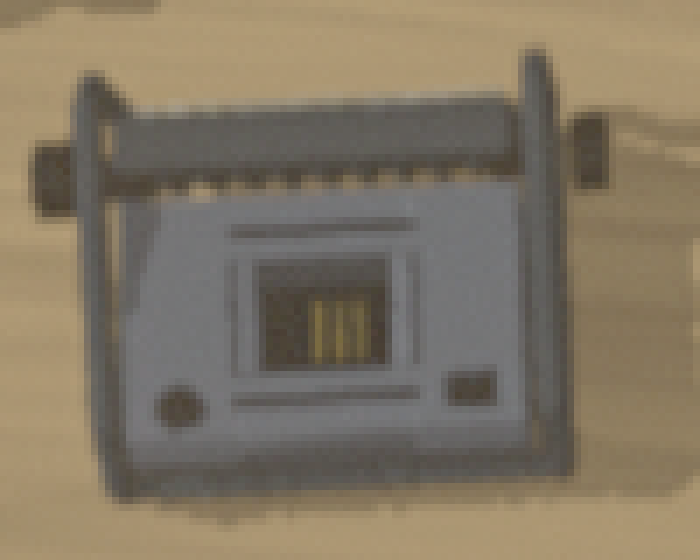

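View pics/c4.png

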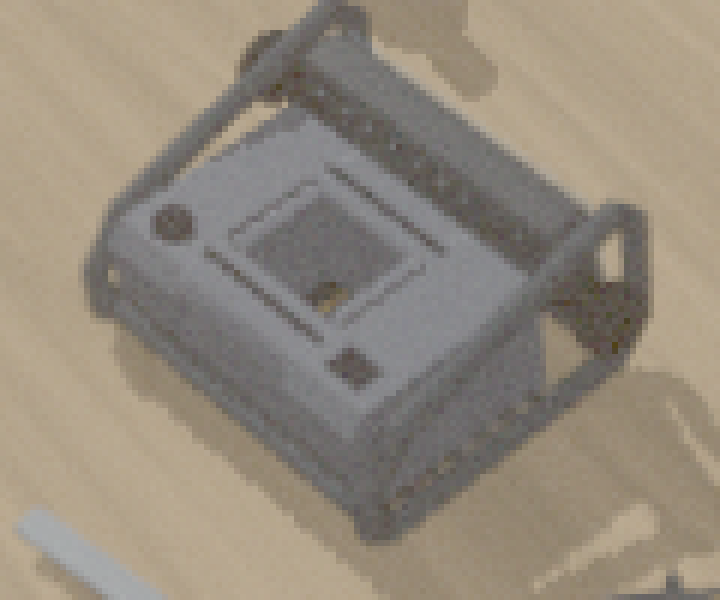

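The crops confirm it: the dark pack in the charger (side 322,272) is clearly larger than the loose one. The charger's low side, with the LEDs, faces the robot. Next I fit charger and light poses to clicked corners from both views.

```bash
cat >> h.py <<'E'
import pickle
from scipy.optimize import least_squares
def proj(c,X):
    X=np.atleast_2d(X)@np.array(c['R']).T+np.array(c['t'])
    s=X[:,:2]/X[:,2:]; r2=(s**2).sum(1,keepdims=True)
    s=s*(1+c['k1']*r2); K=np.array(c['camera_matrix'])
    return s*[K[0,0],K[1,1]]+K[:2,2]
def place(p,L):
    x,y,a=p; L=np.atleast_2d(np.array(L,float)); c,s=np.cos(a),np.sin(a)
    return L@np.array([[c,s,0],[-s,c,0],[0,0,1]])+[x,y,0]
def fit(cams,obs,p0):
    # obs: list of (cam index, local pt, pixel)
    def f(p):
        return np.concatenate([(proj(cams[i],place(p,l))[0]-q) for i,l,q in obs])
    return least_squares(f,p0,loss='soft_l1')
def crop(img,x0,x1,y0,y1,s,f,polys=()):
    g=(np.power(img[:,:,::-1]/255.,.5)*255).astype(np.uint8)
    a=cv2.resize(g[y0:y1,x0:x1],None,fx=s,fy=s,interpolation=cv2.INTER_CUBIC)
    for P,col in polys:
        q=((P-[x0,y0]+.5)*s-.5)
        cv2.polylines(a,[np.round(q*8).astype(int)],True,col,1,cv2.LINE_AA,3)
    cv2.imwrite('pics/'+f,a)
E
python3 - <<'E'
from h import *
S=r.capture('side');T=r.capture('top');pickle.dump((S,T),open('cams.pkl','wb'))
u=lambda x,y,s,x0,y0:np.array([(x+.5)/s-.5+x0,(y+.5)/s-.5+y0])
s=lambda x,y:u(x,y,6,240,230); t=lambda x,y:u(x,y,7,280,195)
a=.054
FL=[-a,a,.053];FR=[-a,-a,.053];RL=[a,a,.089];RR=[a,-a,.089]
obs=[(0,FL,s(295,215)),(0,RL,s(558,70)),(0,RR,s(706,310)),(0,FR,s(407,470)),
(1,RL,t(425,95)),(1,RR,t(688,190)),(1,FR,t(575,465)),(1,FL,t(318,372))]
for k in(None,0,1):
    f=fit([S,T],[o for o in obs if k is None or o[0]==k],[.53,-.22,-.33]);print(f.x[:2],np.degrees(f.x[2]));print(np.round(f.fun,1))
    if k is None:pc=f.x
# light: bay mouth 44 x 51.4
ls=lambda x,y:u(x,y,6,155,140); lt=lambda x,y:u(x,y,7,170,195)
b,d=.022,.0257
obs=[(1,[b,d,.068],lt(257,260)),(1,[b,-d,.068],lt(390,256)),(1,[-b,-d,.068],lt(388,370)),(1,[-b,d,.068],lt(260,376)),
(0,[b,d,.068],ls(320,190)),(0,[b,-d,.068],ls(408,258)),(0,[-b,-d,.068],ls(328,310)),(0,[-b,d,.068],ls(243,240))]
for k in(None,0,1):
    f=fit([S,T],[o for o in obs if k is None or o[0]==k],[.51,.15,0]);print(f.x[:2],np.degrees(f.x[2]));print(np.round(f.fun,1))
    if k is None:pl=f.x
pickle.dump((pc,pl),open('poses.pkl','wb'))
G=(0,255,0);Rr=(0,0,255)
def rect(x,y,z0,z1=None): 
    z1=z0 if z1 is None else z1
    return np.array([[-x,y,z0],[x,y,z1],[x,-y,z1],[-x,-y,z0]])
th=np.radians(20); RY=np.array([[np.cos(th),0,-np.sin(th)],[0,1,0],[np.sin(th),0,np.cos(th)]])
pk=lambda L:L@RY.T+[0,0,.07]
for c,n,w in((S,'S',(280,375,235,325,8)),(T,'T',(320,385,200,270,8))):
    P=[(proj(c,place(pc,rect(a,a,.053,.089))),G),(proj(c,place(pc,rect(a,a,0))),G)]+[(proj(c,place(pc,pk(rect(.03,.02,.04)))),Rr),(proj(c,place(pc,pk(rect(.032,.03,.004)))),(255,0,0))]
    crop(c['pixels'],*w,'fitc%s.png'%n,P)
for c,n,w in((S,'S',(160,275,140,230,6)),(T,'T',(175,265,195,270,8))):
    P=[(proj(c,place(pl,rect(.051,.076,.068))),G),(proj(c,place(pl,rect(b,d,.068))),Rr)]
    crop(c['pixels'],*w,'fitl%s.png'%n,P)
E
```

```text
[ 0.53647562 -0.21512247] -17.183216612370185
[-1.4  0.3  1.5 -0.4  0.1 -0.2  0.2 -0.5 -0.5  0.2  0.1  0.7  0.8  0.6
 -0.1 -0.4]
[ 0.53582209 -0.21531636] -17.10234886400627
[-1.6  0.5  1.3 -0.2 -0.1  0.   0.1 -0.3]
[ 0.53725452 -0.21485417] -17.09929398526475
[-0.6 -0.1  0.   0.4  0.8  0.3 -0.1 -0.7]
[0.49962359 0.15103969] 6.601743531836904
[-0.5  0.2 -0.6 -0.1  0.  -0.4 -0.9 -0.3  1.1  0.6  0.1 -0.1 -0.4  0.9
  0.2  1.6]
[0.50057825 0.15347977] 7.288238335421643
[ 0.7 -0.1 -0.1 -1.  -0.4  0.1 -0.   0.9]
[0.49930702 0.14969284] 6.069388830242372
[ 0.   0.3 -0.   0.1  0.4 -0.1 -0.4 -0.2]
```

```bash
cd pics; python3 -c "
import cv2,numpy as np
for k in 'cl':
    a=cv2.imread('fit%sS.png'%k);b=cv2.imread('fit%sT.png'%k)
    h=max(a.shape[0],b.shape[0]);o=np.zeros((h,a.shape[1]+b.shape[1],3),np.uint8);o[:a.shape[0],:a.shape[1]]=a;o[:b.shape[0],a.shape[1]:]=b;cv2.imwrite('fit%s.png'%k,o);print(o.shape)"
```

```text
(720, 1280, 3)
(600, 1410, 3)
```

View pics/fitcS.png

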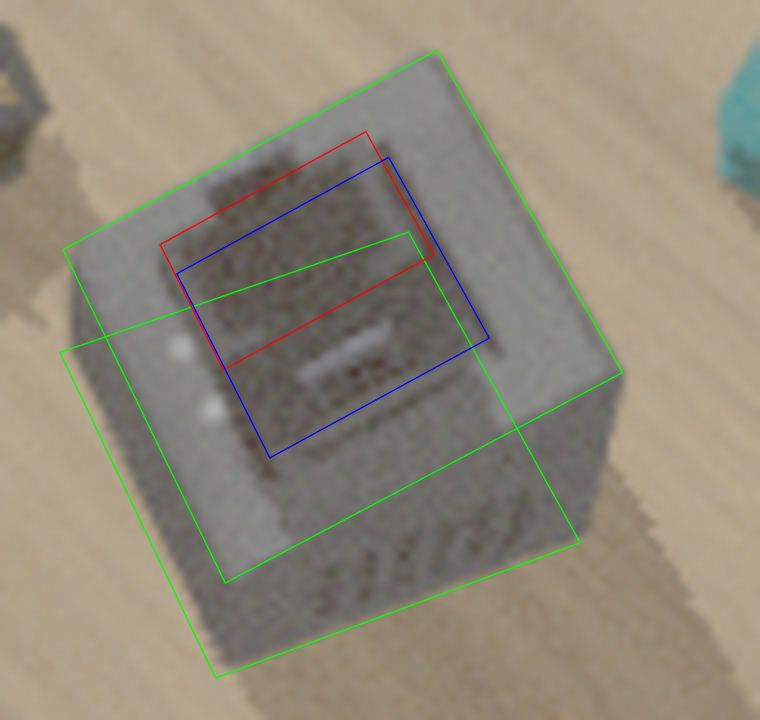

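View pics/fitcT.png

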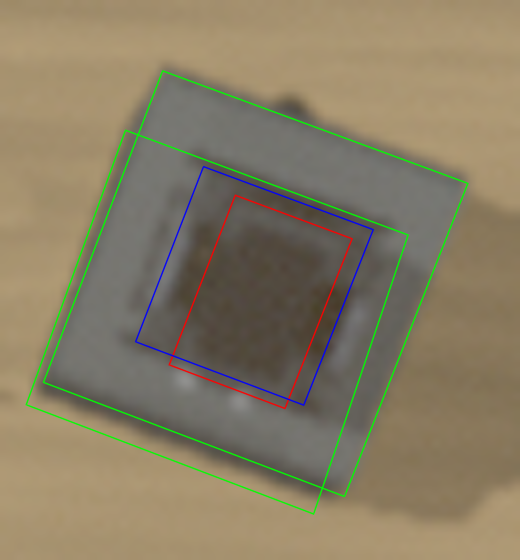

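View pics/fitlS.png

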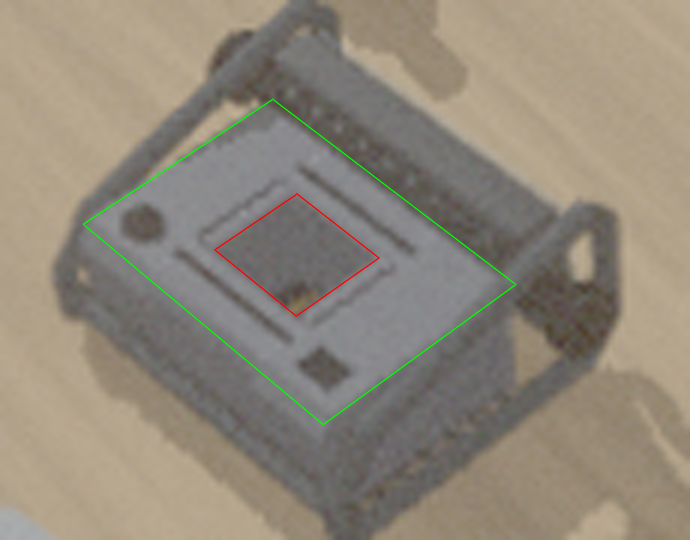

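View pics/fitlT.png

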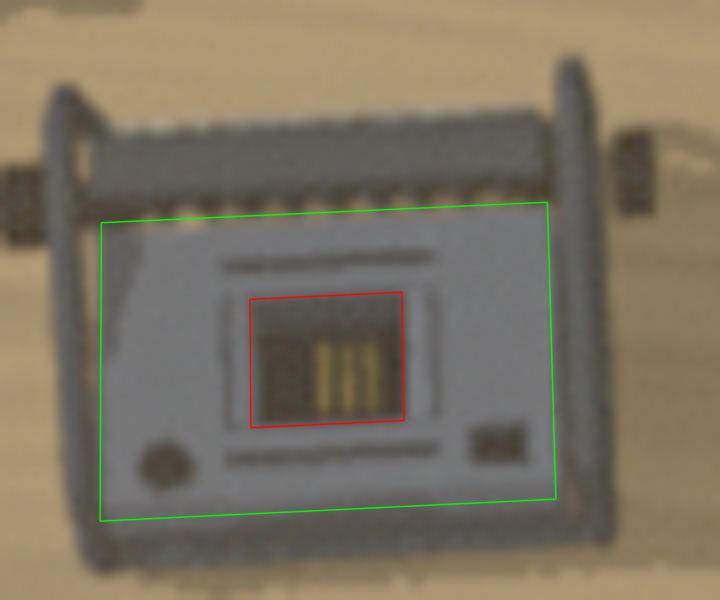

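```bash
cat >> h.py <<'E'
th=np.radians(20); RY=np.array([[np.cos(th),0,-np.sin(th)],[0,1,0],[np.sin(th),0,np.cos(th)]])
pk=lambda L:np.array(L)@RY.T+[0,0,.07]
def rect(x,y,z0,z1=None): 
    z1=z0 if z1 is None else z1
    return np.array([[-x,y,z0],[x,y,z1],[x,-y,z1],[-x,-y,z0]])
E
python3 - <<'E'
from h import *
S,T=pickle.load(open('cams.pkl','rb'));pc,pl=pickle.load(open('poses.pkl','rb'))
bt=lambda s:np.array([[-.013,s*.0315,.011],[.013,s*.0315,.011],[.013,s*.0315,.036],[-.013,s*.0315,.036]])
for c,n,w in((S,'S',(290,350,240,300,12)),(T,'T',(325,380,205,265,12))):
    P=[(proj(c,place(pc,pk(rect(.03,.02,.04)))),(0,0,255)),(proj(c,place(pc,pk(rect(.032,.03,.004)))),(255,0,0))]+[(proj(c,place(pc,pk(bt(s)))),(0,255,255)) for s in(1,-1)]
    crop(c['pixels'],*w,'b%s.png'%n,P);crop(c['pixels'],*w,'n%s.png'%n)
E
cd pics;python3 -c "
import cv2,numpy as np
for n in 'ST': cv2.imwrite('bn%s.png'%n,cv2.resize(np.hstack([cv2.imread('b%s.png'%n)[:,:700],cv2.imread('n%s.png'%n)[:,:700]]),None,fx=.57,fy=.57,interpolation=cv2.INTER_AREA))"
```

```text
(no output)
```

View pics/bnS.png

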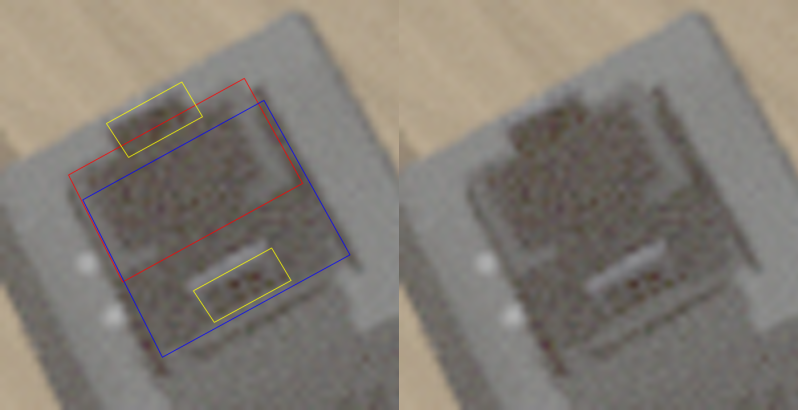

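View pics/bnT.png

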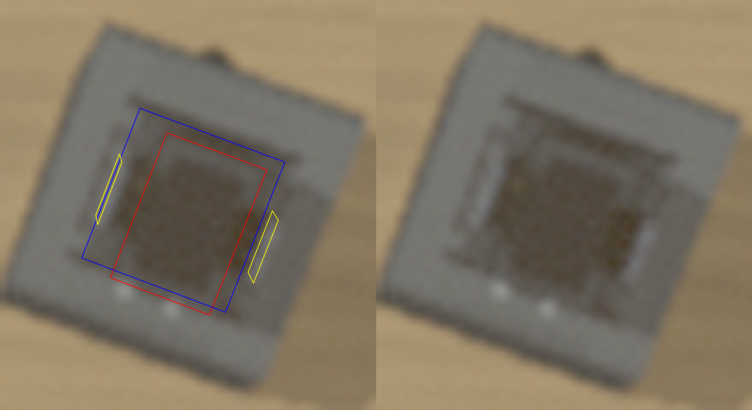

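The charger fit holds: the predicted button faces (yellow) land on the visible ribs in both views. Next I plan the approach.

```bash
cat >> h.py <<'E'
from scipy.spatial.transform import Rotation as Ro
def rel(R,p,s=None):
    s=s or r.sense(); R0=np.array(s['ee_rot']);U,_,V=np.linalg.svd(R0);R0=U@V
    t=R0.T@(np.array(p)-s['tcp_pos'])/.025; w=np.degrees(Ro.from_matrix(R0.T@R).as_rotvec())/5
    return np.round(np.r_[t,w],3).tolist()
def packpose(p,lean=True):
    B=Ro.from_euler('z',p[2]).as_matrix()
    return B@RY if lean else B
def tool(Rp): return Rp@np.diag([1,-1,-1.])   # tool x = pack x, y=-y, z=-z
def st():
    s=r.sense();print(s['time_s'],np.round(s['tcp_pos'],4),np.round(s['wrist_force'],1),round(s['gripper_width']*87,1),np.round(s['joints'],1));return s
E
python3 - <<'E'
from h import *
st();pc,pl=pickle.load(open('poses.pkl','rb'))
Rp=packpose(pc);m=np.r_[pc[:2],.07]
print(rel(tool(Rp),m+Rp@[0,0,.0093+.10]), rel(tool(Rp),m+Rp@[0,0,.0093]), Rp@[0,0,.1093]+m)
E
```

```text
1.1 [0.1605 0.604  0.189 ] [ 0.4 -0.1  0.6] 87.1 [ 89.9  22.    0.5   0.  -68.4 -14.8]
[21.455, 27.744, 0.654, -0.08, 3.999, 0.455] [22.822, 27.799, 4.413, -0.08, 3.999, 0.455] [ 0.50076141 -0.20407853  0.1727084 ]
```

Emit:
play_rows([
  [2,2.5,-2,0,0,0,87],
  [4,5,-2,0,0,0,87],
  [6,7.5,-2,0,0,0,87],
  [8,10,-2,0,0,0,87],
  [9.5,12.5,-2,0,0.5,0,87],
  [11,15,-2,0,1,0,87],
  [13,17,-2,0,1.5,0,87],
  [15,19,-2,0,2,0,87],
  [16.5,21,-2,0,2.5,0.2,87],
  [18,23,-2,0,3,0.4,87],
  [19.5,25,-2,0,3.5,0.4,87],
  [20.5,26.5,-2,0,4,0.45,87],
])

```text
time_s: 2.3
tcp_pos: [0.3914, 0.0584, 0.2385]
ee_rot: [[0.897, -0.292, 0.332], [-0.277, -0.956, -0.093], [0.345, -0.008, -0.939]]
wrist_force: [1.4, -0.5, -0.8]
gripper_width: 1.003
```

```bash
python3 - <<'E'
from h import *
st();pc,pl=pickle.load(open('poses.pkl','rb'))
Rp=packpose(pc);m=np.r_[pc[:2],.07]
print(rel(tool(Rp),m+Rp@[0,0,.0093+.05]))
E
```

```text
2.3 [0.3914 0.0584 0.2385] [ 1.4 -0.5 -0.8] 87.2 [ 48.2 -15.1 -43.6  22.4 -54.4  12.7]
[5.922, 8.8, 6.902, -0.102, -0.031, 0.002]
```

Emit:
play_rows([
  [2,3,1.5,0,0,0,87],
  [4,6,3,0,0,0,87],
  [5.5,8,4,0,0,0,87],
  [5.9,8.8,4,-0.1,0,0,87],
  [5.9,8.8,4,-0.1,0,0,87],
  [5.9,8.8,4,-0.1,0,0,87],
  [5.9,8.8,4,-0.1,0,0,87],
  [5.9,8.8,4,-0.1,0,0,87],
])

```text
time_s: 3.1
tcp_pos: [0.4913, -0.2017, 0.1925]
ee_rot: [[0.897, -0.299, 0.325], [-0.28, -0.954, -0.103], [0.341, 0.002, -0.94]]
wrist_force: [-0.7, 0.2, 0.3]
gripper_width: 0.998
```

```bash
python3 - <<'E'
from h import *
st();pc,pl=pickle.load(open('poses.pkl','rb'))
Rp=packpose(pc);m=np.r_[pc[:2],.07]
print(rel(tool(Rp),m+Rp@[0,0,.0093+.035]))
E
```

```text
3.1 [ 0.4913 -0.2017  0.1925] [-0.7  0.2  0.3] 86.8 [ -1.3   2.  -31.7   9.1 -37.4  67.6]
[0.099, -0.029, 3.476, 0.032, 0.013, -0.032]
```

Emit:
play_rows([
  [0.1,0,1,0,0,0,87],
  [0.1,0,2.2,0,0,0,87],
  [0.1,0,3.1,0,0,0,87],
  [0.1,0,3.4,0,0,0,87],
  [0.1,0,3.4,0,0,0,87],
  [0.1,0,3.4,0,0,0,87],
])

```text
time_s: 3.7
tcp_pos: [0.5222, -0.2096, 0.1152]
ee_rot: [[0.897, -0.295, 0.328], [-0.277, -0.955, -0.103], [0.344, 0.001, -0.939]]
wrist_force: [-0.7, 0.0, 0.1]
gripper_width: 0.998
```

```bash
python3 - <<'E'
from h import *
s=st();pc,pl=pickle.load(open('poses.pkl','rb'))
Rp=packpose(pc);m=np.r_[pc[:2],.07]
print(rel(tool(Rp),m+Rp@[0,0,.0093]))
S=r.capture('side');T=r.capture('top')
q=np.array(s['tcp_pos']);R=np.array(s['ee_rot'])
P=np.array([q+R@[x,y*.0435,0] for x,y in((-.0095,1),(.0095,1),(.0095,-1),(-.0095,-1))])
crop(S['pixels'],270,390,210,310,6,'aS.png',[(proj(S,P),(0,255,0))])
crop(T['pixels'],300,400,180,280,6,'aT.png',[(proj(T,P),(0,255,0))])
E
```

```text
3.7 [ 0.5222 -0.2096  0.1152] [-0.7  0.   0.1] 86.8 [ -2.6  10.4 -35.9  12.1 -24.7  65.2]
[-0.049, 0.041, 1.535, 0.012, -0.022, 0.006]
```

View pics/aS.png

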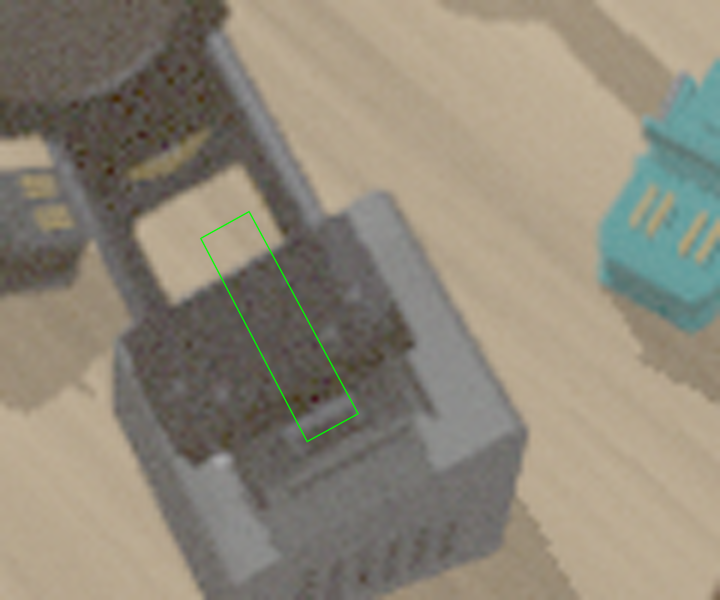

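View pics/aT.png

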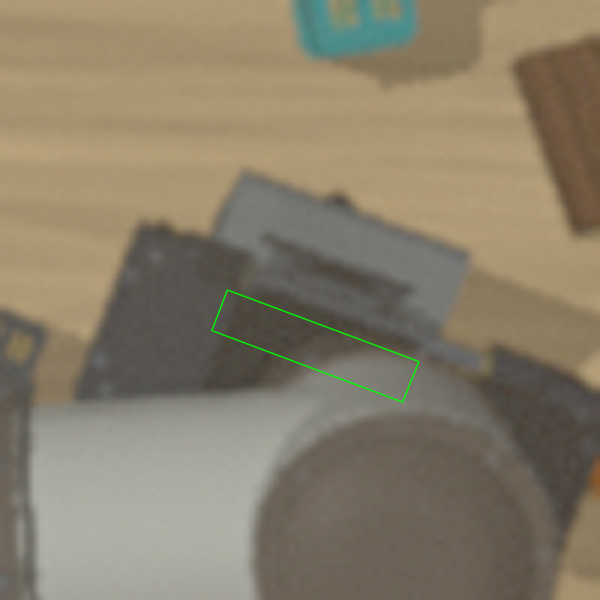

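```bash
python3 - <<'E'
from h import *
s=st()
S=r.capture('side');T=r.capture('top')
q=np.array(s['tcp_pos']);R=np.array(s['ee_rot'])
B=lambda z:np.array([q+R@[x*.0375,y*.095,z] for x,y in((-1,1),(1,1),(1,-1),(-1,-1))])
L=[(B(-.0697),(0,255,0))]
crop(S['pixels'],240,390,160,310,5,'dS.png',[(proj(S,P),c) for P,c in L])
crop(T['pixels'],300,420,180,280,6,'dT.png',[(proj(T,P),c) for P,c in L])
E
```

```text
3.8 [ 0.5224 -0.2099  0.1156] [-0.2 -0.3 -0.4] 87.3 [ -2.6  10.4 -35.8  12.1 -24.7  65.2]
```

View pics/dS.png

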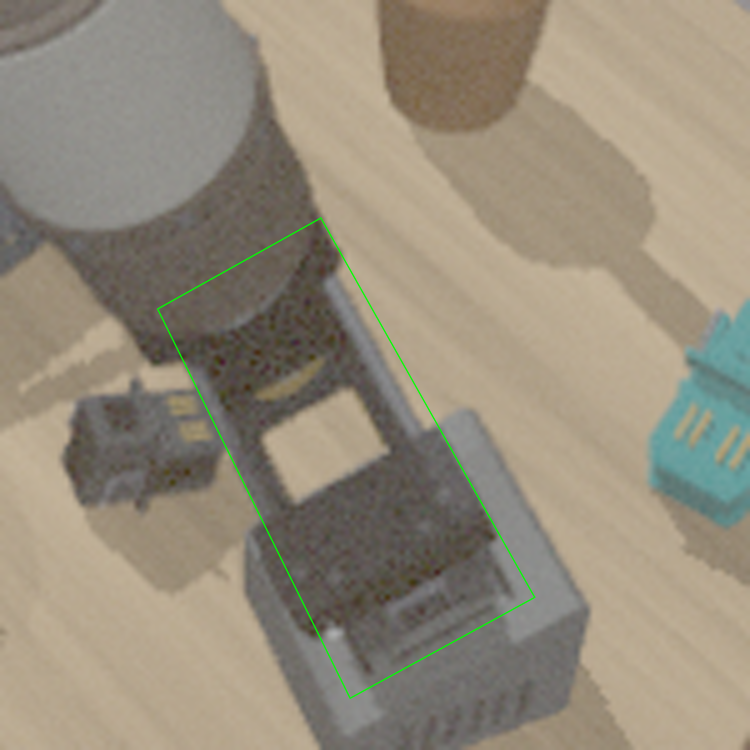

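View pics/dT.png

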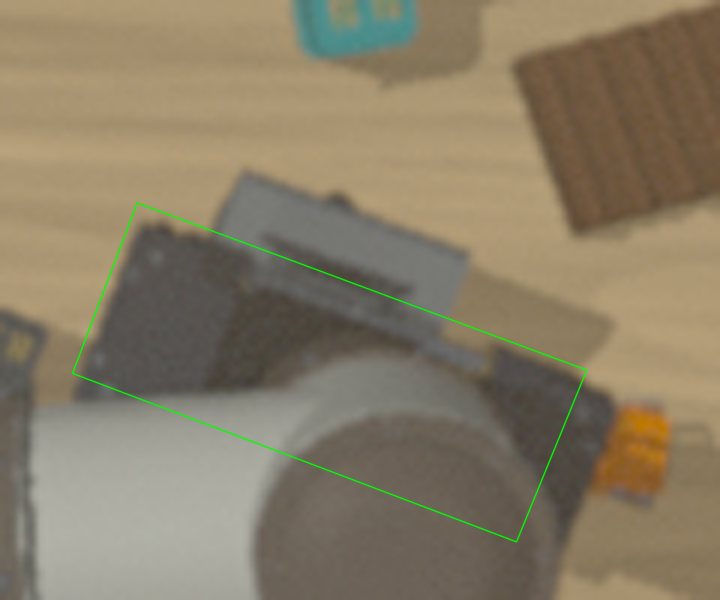

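```bash
python3 - <<'E'
from h import *
s=st()
S,T=r.capture('side'),r.capture('top')
q=np.array(s['tcp_pos']);R=np.array(s['ee_rot'])
B=lambda z:np.array([q+R@[x*.0375,y*.095,z] for x,y in((-1,1),(1,1),(1,-1),(-1,-1))])
L=[(B(-.09),(0,255,0)),(B(-.11),(0,0,255))]
crop(S['pixels'],250,360,180,310,5,'eS.png',[(proj(S,P),c) for P,c in L])
crop(T['pixels'],310,410,190,280,5,'eT.png',[(proj(T,P),c) for P,c in L])
a=cv2.imread('pics/eS.png');b=cv2.imread('pics/eT.png');a=cv2.resize(a,None,fx=450/a.shape[0],fy=450/a.shape[0]);cv2.imwrite('pics/e.png',np.hstack([a,b])[:,:800])
E
```

```text
3.9 [ 0.5222 -0.2101  0.1152] [-0.4 -0.  -0. ] 87.0 [ -2.6  10.4 -35.9  12.1 -24.7  65.2]
```

View pics/e.png

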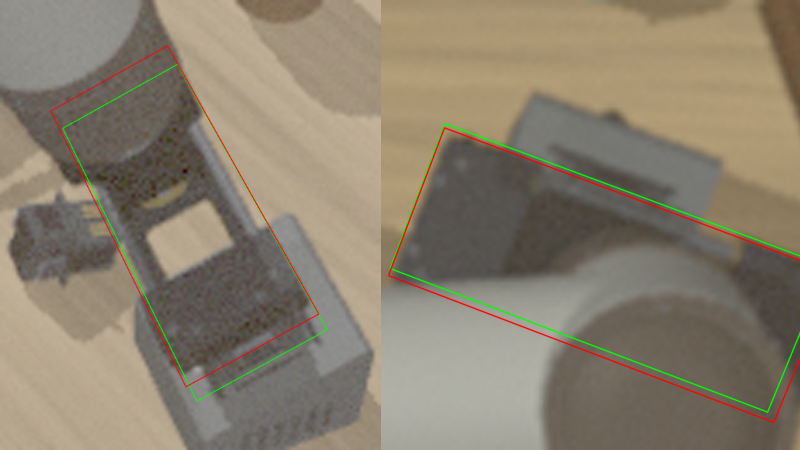

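Emit:
play_rows([
  [-0.04,0.03,0.4,0,0,0,87],
  [-0.04,0.03,0.8,0,0,0,87],
  [-0.04,0.03,1.2,0,0,0,87],
  [-0.04,0.03,1.5,0,0,0,87],
  [-0.04,0.03,1.52,0,0,0,87],
  [-0.04,0.03,1.52,0,0,0,87],
])

```text
time_s: 4.6
tcp_pos: [0.5328, -0.2147, 0.0772]
ee_rot: [[0.898, -0.297, 0.325], [-0.278, -0.955, -0.103], [0.341, 0.002, -0.94]]
wrist_force: [0.1, -0.7, -0.1]
gripper_width: 0.999
```

```bash
python3 - <<'E'
from h import *
s=st();pc,pl=pickle.load(open('poses.pkl','rb'))
Rp=packpose(pc);m=np.r_[pc[:2],.07]
print(rel(tool(Rp),m+Rp@[0,0,.0093]))
E
```

```text
4.6 [ 0.5328 -0.2147  0.0772] [ 0.1 -0.7 -0.1] 86.9 [ -3.4  14.7 -38.   15.2 -18.5  62.6]
[0.04, -0.027, -0.053, 0.024, 0.014, -0.008]
```

Emit:
play_rows([
  [0,0,0,0,0,0,60],
  [0,0,0,0,0,0,40],
  [0,0,0,0,0,0,40],
  [0,0,0,0,0,0,40],
  [0,0,0,0,0,0,40],
  [0,0,0,0,0,0,40],
  [0,0,0,0,0,0,40],
  [0,0,0,0,0,0,40],
])

```text
time_s: 5.4
tcp_pos: [0.5329, -0.2146, 0.0778]
ee_rot: [[0.898, -0.297, 0.326], [-0.278, -0.955, -0.103], [0.342, 0.001, -0.94]]
wrist_force: [-0.2, -0.1, -0.1]
gripper_width: 0.475
```

```bash
python3 - <<'E'
from h import *
s=st();print(np.round(s['moment'],2))
E
```

```text
5.4 [ 0.5329 -0.2146  0.0778] [-0.2 -0.1 -0.1] 41.3 [ -3.4  14.6 -38.   15.2 -18.5  62.6]
[0.17 0.67 0.01]
```

Emit:
play_rows([
  [0,0,0,0,0,0,36],
  [0,0,0,0,0,0,36],
  [0,0,0,0,0,0,36],
])

```text
time_s: 5.7
tcp_pos: [0.5329, -0.2146, 0.0778]
ee_rot: [[0.898, -0.297, 0.326], [-0.278, -0.955, -0.103], [0.342, 0.001, -0.94]]
wrist_force: [-0.3, 0.2, 0.3]
gripper_width: 0.419
```

```bash
python3 - <<'E'
from h import *
s=st();print(np.round(s['moment'],2))
S,T=r.capture('side'),r.capture('top')
crop(S['pixels'],290,370,230,310,8,'fS.png')
E
```

```text
5.7 [ 0.5329 -0.2146  0.0778] [-0.3  0.2  0.3] 36.5 [ -3.4  14.6 -38.   15.2 -18.5  62.6]
[0.17 0.69 0.01]
```

View pics/fS.png

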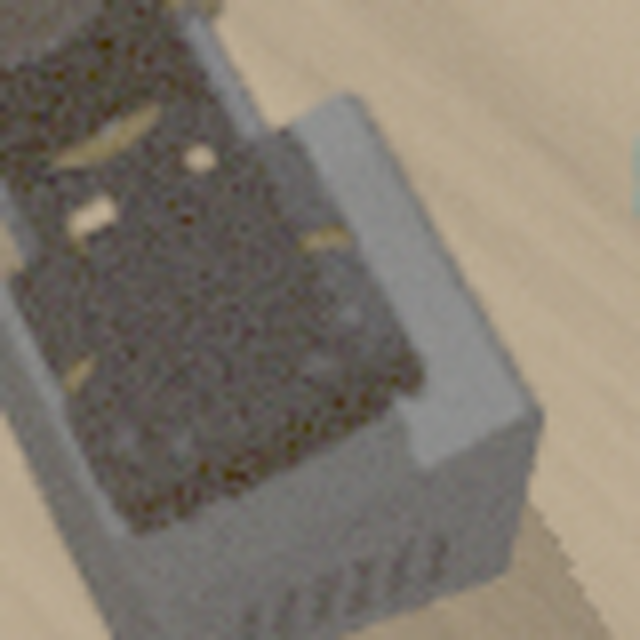

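```bash
python3 - <<'E'
from h import *
s=st()
T=r.capture('top');S=r.capture('side')
pc,pl=pickle.load(open('poses.pkl','rb'))
crop(T['pixels'],310,410,190,280,7,'gT.png',[(proj(T,place(pc,pk(rect(.03,.02,.04)))),(0,0,255))])
for c in('side','top'):print([(np.round(d['centre'],3).tolist(),round(d['score'],2)) for d in r.spot_in(c,'pack')])
E
```

```text
5.8 [ 0.5329 -0.2146  0.0778] [-0.1  0.5  0.4] 35.7 [ -3.4  14.6 -38.   15.2 -18.5  62.6]
[([0.372, -0.323, 0.045], 0.97), ([0.499, -0.082, 0.035], 0.85), ([0.722, -0.24, 0.049], 0.84), ([0.494, -0.365, 0.033], 0.65)]
[([0.369, -0.309, 0.052], 0.81), ([0.721, -0.227, 0.044], 0.78), ([0.519, -0.066, 0.034], 0.67), ([0.492, -0.365, 0.039], 0.52), ([0.554, -0.224, 0.11], 0.44)]
```

View pics/gT.png

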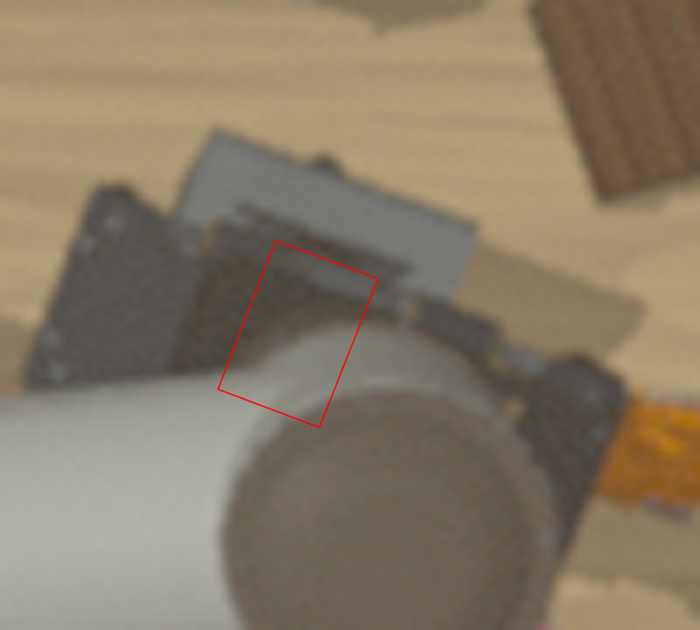

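Emit:
play_rows([
  [0,0,0,0,0,0,20],
  [0,0,0,0,0,0,20],
  [0,0,0,0,0,0,20],
])

```text
time_s: 6.3
tcp_pos: [0.5329, -0.2146, 0.0778]
ee_rot: [[0.898, -0.297, 0.326], [-0.278, -0.955, -0.103], [0.342, 0.001, -0.94]]
wrist_force: [-0.2, -0.7, -0.1]
gripper_width: 0.256
```

```bash
python3 - <<'E'
from h import *
for i in range(4):
    s=st();r.capture('top')
E
```

```text
6.3 [ 0.5329 -0.2146  0.0778] [-0.2 -0.7 -0.1] 22.3 [ -3.4  14.6 -38.   15.2 -18.5  62.6]
6.35 [ 0.533  -0.2146  0.0778] [ 0.1 -0.2  0.4] 21.6 [ -3.4  14.6 -38.   15.2 -18.5  62.6]
6.4 [ 0.5329 -0.2146  0.0778] [ 0.5 -0.3 -0.9] 21.1 [ -3.4  14.6 -38.   15.2 -18.5  62.6]
6.45 [ 0.5329 -0.2146  0.0778] [0.1 0.  0.6] 20.7 [ -3.4  14.6 -38.   15.2 -18.5  62.6]
```

Fingers at 20 mm met nothing, so they aren't on the pack. I'll open, back off and look for the cause.

Emit:
play_rows([
  [0,0,0,0,0,0,87],
  [0,0,0,0,0,0,87],
  [0,0,0,0,0,0,87],
  [0,0,0,0,0,0,87],
  [0,0,0,0,0,0,87],
  [0,0,0,0,0,0,87],
  [0,0,0,0,0,0,87],
  [0,0,-1.5,0,0,0,87],
  [0,0,-3,0,0,0,87],
  [0,0,-4.5,0,0,0,87],
  [0,0,-5,0,0,0,87],
  [0,0,-5,0,0,0,87],
])

```text
time_s: 7.7
tcp_pos: [0.4932, -0.2017, 0.1982]
ee_rot: [[0.896, -0.296, 0.332], [-0.278, -0.955, -0.103], [0.347, -0.0, -0.938]]
wrist_force: [-0.0, -0.4, -0.8]
gripper_width: 0.996
```

```bash
python3 - <<'E'
from h import *
s=st()
S,T=r.capture('side'),r.capture('top')
q=np.array(s['tcp_pos']);R=np.array(s['ee_rot'])
B=lambda z:np.array([q+R@[x*.0095,y*.0435,z] for x,y in((-1,1),(1,1),(1,-1),(-1,-1))])
crop(S['pixels'],230,390,160,310,5,'hS.png',[(proj(S,B(0)),(0,255,0))])
crop(T['pixels'],300,420,180,300,5,'hT.png',[(proj(T,B(0)),(0,255,0))])
E
```

```text
7.7 [ 0.4932 -0.2017  0.1982] [-0.  -0.4 -0.8] 86.7 [ -1.3   1.7 -31.2   8.9 -37.8  68. ]
```

View pics/hS.png

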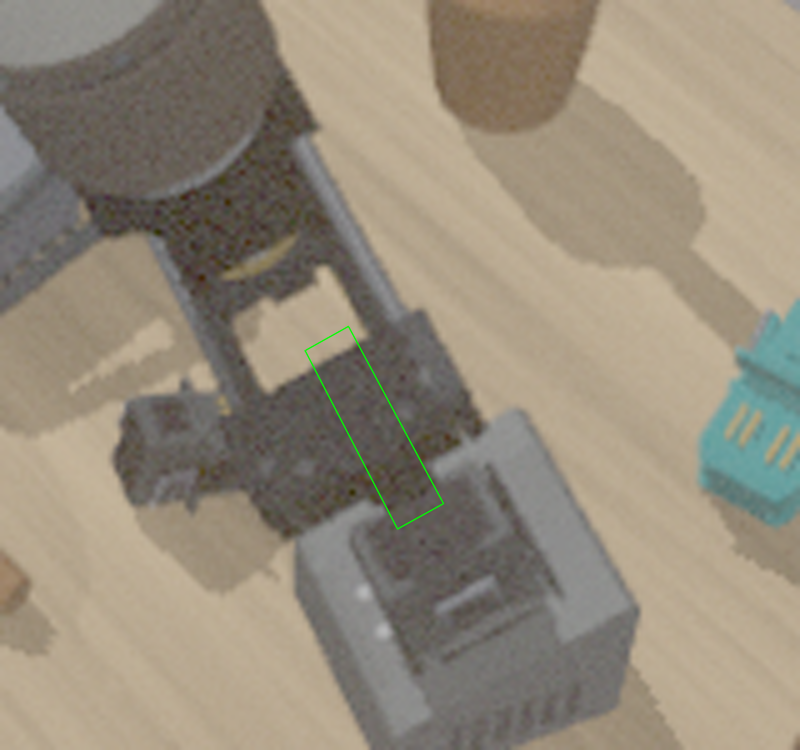

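View pics/hT.png

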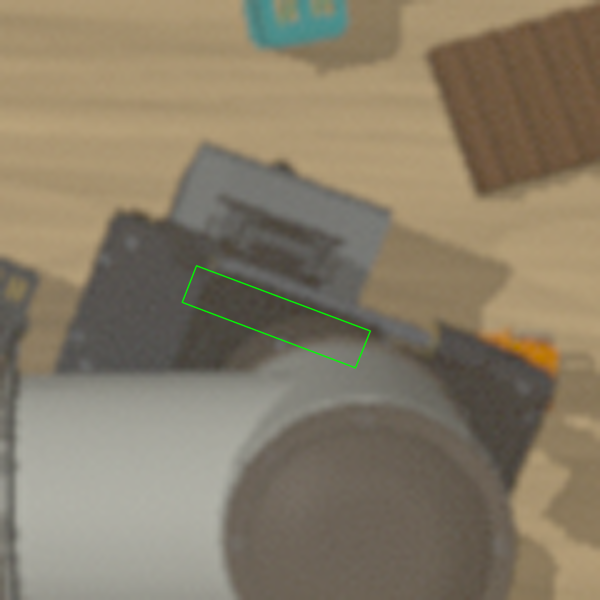

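```bash
python3 - <<'E'
from h import *
s=st()
S=r.capture('side')
crop(S['pixels'],270,345,215,285,10,'iS.png')
E
```

```text
7.8 [ 0.4917 -0.2017  0.1947] [-0.5 -0.2 -0.6] 87.0 [ -1.3   1.9 -31.4   8.9 -37.8  68. ]
```

View pics/iS.png

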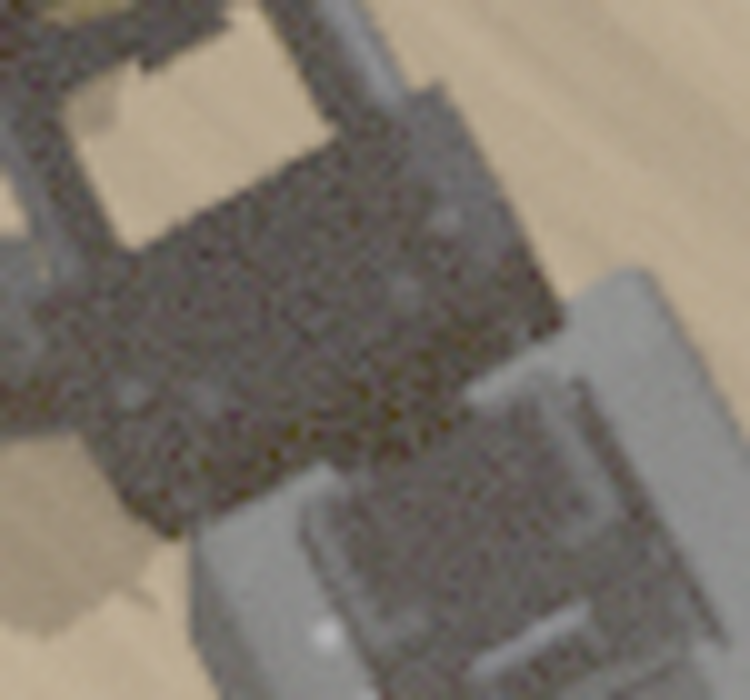

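Emit:
play_rows([
  [0,0,-1.5,0,0,-1.5,87],
  [0,0,-2,0,0,-3,87],
  [0,0,-2,0,0,-4.5,87],
  [0,0,-2,0,0,-6,87],
  [0,0,-2,0,0,-7.5,87],
  [0,0,-2,0,0,-9,87],
  [0,0,-2,0,0,-10.5,87],
  [0,0,-2,0,0,-12,87],
  [0,0,-2,0,0,-12,87],
  [0,0,-2,0,0,-12,87],
])

```text
time_s: 8.85
tcp_pos: [0.4756, -0.1967, 0.2408]
ee_rot: [[0.708, 0.628, 0.324], [0.686, -0.721, -0.103], [0.169, 0.295, -0.941]]
wrist_force: [-1.1, -0.7, -0.7]
gripper_width: 0.999
```

```bash
python3 - <<'E'
from h import *
s=st()
S,T=r.capture('side'),r.capture('top')
q=np.array(s['tcp_pos']);R=np.array(s['ee_rot'])
B=lambda z:np.array([q+R@[x*.0095,y*.0435,z] for x,y in((-1,1),(1,1),(1,-1),(-1,-1))])
D=lambda z:np.array([q+R@[x*.0375,y*.095,z] for x,y in((-1,1),(1,1),(1,-1),(-1,-1))])
crop(S['pixels'],200,390,130,310,4,'jS.png',[(proj(S,B(0)),(0,255,0)),(proj(S,D(-.07)),(0,0,255))])
crop(T['pixels'],300,420,180,300,5,'jT.png',[(proj(T,B(0)),(0,255,0)),(proj(T,D(-.07)),(0,0,255))])
E
```

```text
8.85 [ 0.4756 -0.1967  0.2408] [-1.1 -0.7 -0.7] 86.9 [ -0.6  -2.2 -28.2   8.  -45.3 128.4]
```

View pics/jS.png

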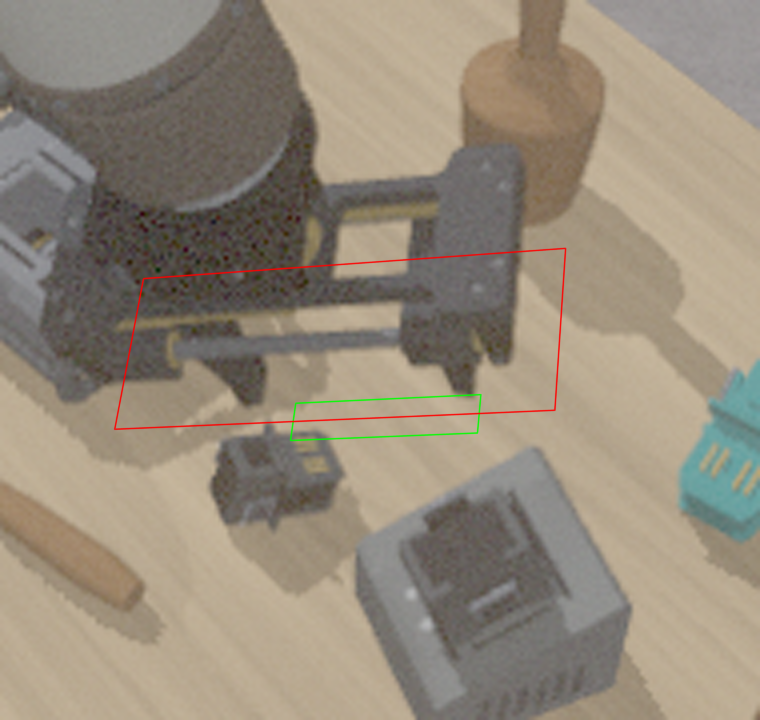

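View pics/jT.png

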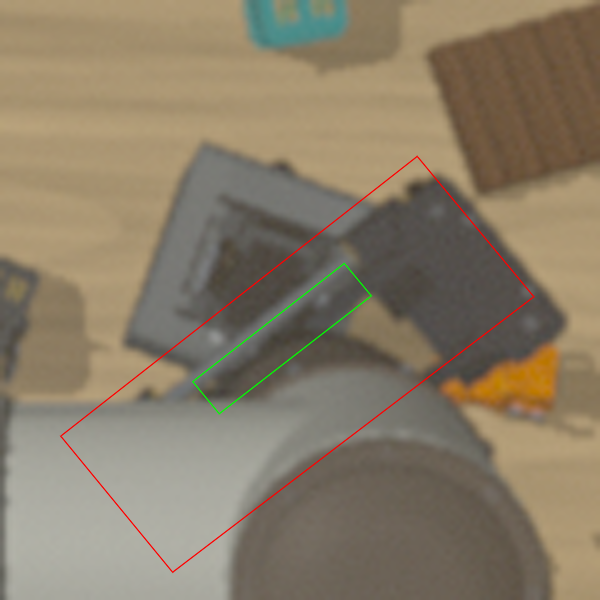

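```bash
python3 - <<'E'
from h import *
s=st()
S=r.capture('side')
q=np.array(s['tcp_pos']);R=np.array(s['ee_rot'])
B=lambda z:np.array([q+R@[x*.0095,y*.0435,z] for x,y in((-1,1),(1,1),(1,-1),(-1,-1))])
crop(S['pixels'],225,340,160,260,7,'kS.png',[(proj(S,B(-.02)),(0,255,0)),(proj(S,B(-.03)),(0,0,255)),(proj(S,B(-.04)),(255,0,0))])
crop(S['pixels'],225,340,160,260,7,'kS0.png')
E
```

```text
8.95 [ 0.4757 -0.1967  0.2414] [-0.2 -0.1  0. ] 87.3 [ -0.6  -2.3 -28.2   8.1 -45.3 128.5]
```

View pics/kS.png

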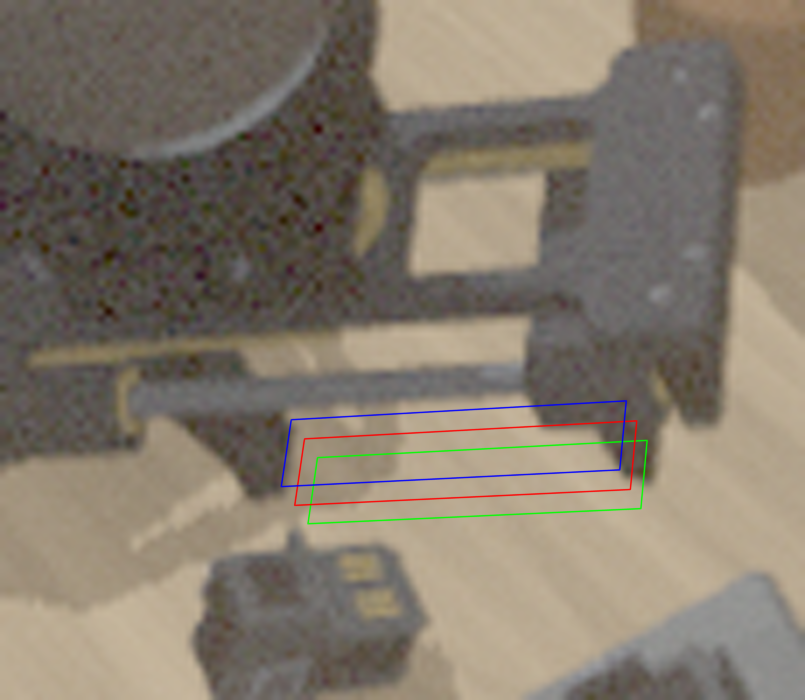

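View pics/kS0.png

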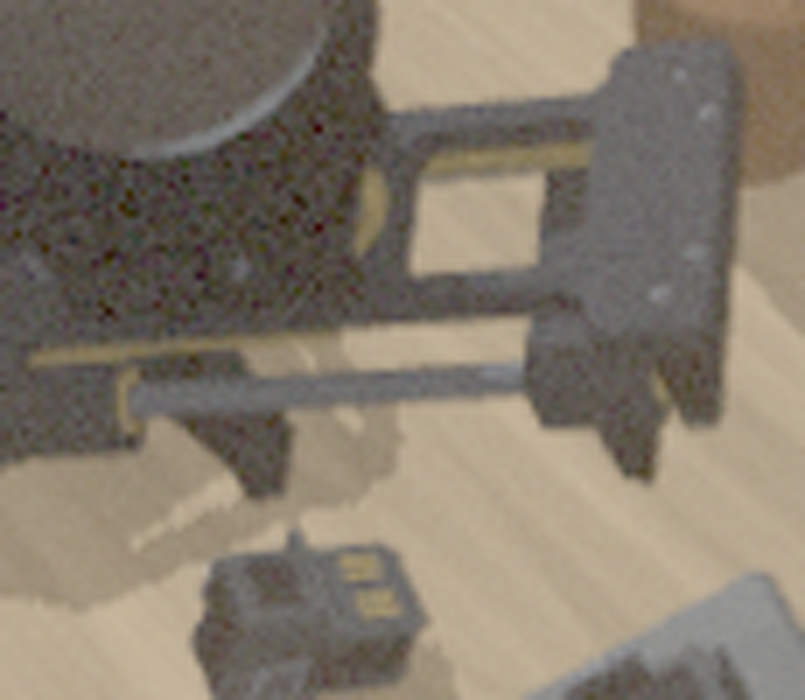

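```bash
cat >> h.py <<'E'
def tri(cs,us):
    def f(X): return np.concatenate([proj(c,X)[0]-u for c,u in zip(cs,us)])
    o=least_squares(f,[.5,0,.1]); return o.x,np.round(o.fun,1)
E
python3 - <<'E'
from h import *
s=st();S=r.capture('side');T=r.capture('top')
q=np.array(s['tcp_pos']);R=np.array(s['ee_rot'])
us=lambda x,y:np.array([(x+.5)/7-.5+225,(y+.5)/7-.5+160]);ut=lambda x,y:np.array([(x+.5)/5-.5+300,(y+.5)/5-.5+180])
for a,b in(((735,50),(435,178)),((725,330),(567,322)),((708,112),(437,210)),((695,252),(532,322)),((680,75),(437,210)),((658,293),(532,322))):
    X,e=tri([S,T],[us(*a),ut(*b)]);print(np.round(X,3),e,np.round(R.T@(X-q)*1000))
crop(T['pixels'],360,420,205,265,10,'lT.png')
E
```

```text
9.0 [ 0.4758 -0.1967  0.2417] [-0.1 -1.1  0.1] 87.4 [ -0.6  -2.3 -28.1   8.1 -45.3 128.5]
[ 0.514 -0.223  0.407] [-0.3  0.1  0.2 -0.4] [  37.   92. -140.]
[ 0.464 -0.275  0.398] [-0.4  0.1  0.2 -0.4] [ -35.   95. -143.]
[ 0.504 -0.226  0.397] [-0.3  0.1  0.2 -0.4] [  26.   85. -134.]
[ 0.465 -0.261  0.408] [-1.9  0.7  1.2 -2.2] [ -23.   89. -154.]
[ 0.5   -0.222  0.409] [ 0.4 -0.1 -0.2  0.4] [  28.   83. -147.]
[ 0.461 -0.26   0.4  ] [ 0.6 -0.2 -0.4  0.7] [ -27.   83. -147.]
```

View pics/lT.png

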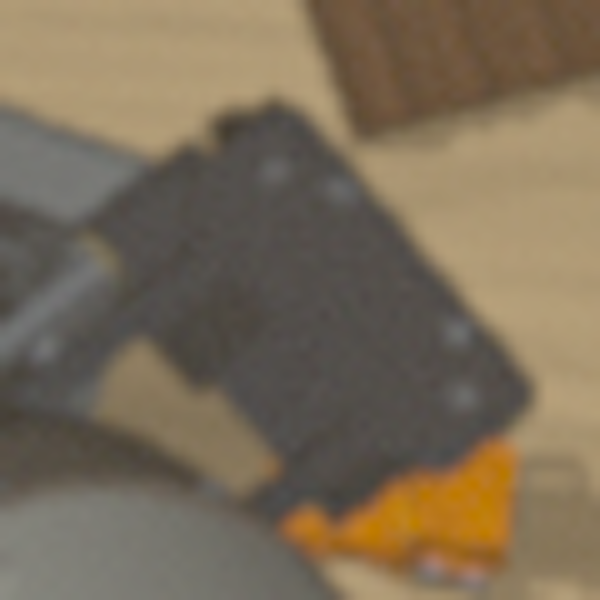

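The side view shows the real tips about 40 mm behind the reported TCP along tool z. Lateral agreement is good: the triangulated body corners are within 2 mm. I'll measure the offset by touching the pack's flat top gently.

```bash
python3 - <<'E'
from h import *
s=st();pc,pl=pickle.load(open('poses.pkl','rb'))
Rp=packpose(pc);m=np.r_[pc[:2],.07]
print(rel(tool(Rp),m+Rp@[0,0,.03]))
E
```

```text
9.1 [ 0.4759 -0.1967  0.242 ] [ 0.3 -0.6  0.6] 86.9 [ -0.6  -2.3 -28.1   8.1 -45.3 128.5]
[0.035, 0.016, 6.133, 0.017, 0.016, 11.98]
```

Emit:
play_rows([
  [0,0,0.5,0,0,1.5,70],
  [0,0,1,0,0,3,60],
  [0,0,2,0,0,4.5,50],
  [0,0,3,0,0,6,40],
  [0,0,4,0,0,7.5,20],
  [0,0,5,0,0,9,20],
  [0,0,5.6,0,0,10.5,20],
  [0,0,5.9,0,0,12,20],
  [0,0,6.1,0,0,12,20],
  [0,0,6.1,0,0,12,20],
  [0,0,6.1,0,0,12,20],
])

```text
time_s: 10.2
tcp_pos: [0.5258, -0.2123, 0.0994]
ee_rot: [[0.898, -0.295, 0.327], [-0.277, -0.955, -0.103], [0.343, 0.002, -0.939]]
wrist_force: [0.6, -0.2, -0.5]
gripper_width: 0.243
```

```bash
python3 - <<'E'
from h import *
s=st();pc,pl=pickle.load(open('poses.pkl','rb'))
Rp=packpose(pc);m=np.r_[pc[:2],.07]
print(rel(tool(Rp),m+Rp@[0,0,.0]))
E
```

```text
10.2 [ 0.5258 -0.2123  0.0994] [ 0.6 -0.2 -0.5] 21.2 [ -3.   12.1 -36.8  13.1 -22.2  64.5]
[0.01, -0.021, 1.255, 0.019, -0.007, 0.01]
```

Emit:
play_rows([
  [0,0,0.2,0,0,0,20],
  [0,0,0.4,0,0,0,20],
  [0,0,0.6,0,0,0,20],
  [0,0,0.7,0,0,0,20],
  [0,0,0.8,0,0,0,20],
  [0,0,0.88,0,0,0,20],
  [0,0,0.96,0,0,0,20],
])

```text
time_s: 10.9
tcp_pos: [0.5336, -0.2148, 0.0765]
ee_rot: [[0.898, -0.297, 0.326], [-0.278, -0.955, -0.103], [0.342, 0.002, -0.94]]
wrist_force: [-5.8, 3.1, 10.5]
gripper_width: 0.227
```

```bash
cat >> h.py <<'E'
def zrep(s=None):
    s=s or r.sense();pc,pl=pickle.load(open('poses.pkl','rb'));Rp=packpose(pc);m=np.r_[pc[:2],.07]
    print(s['time_s'],'packframe mm',np.round(Rp.T@(s['tcp_pos']-m)*1000,1),'F pack',np.round(Rp.T@np.array(s['wrist_force']),1),np.round(s['moment'],2))
E
python3 -c "
from h import *
zrep()"
```

```text
10.9 packframe mm [-0.5 -0.6  7.1] F pack [-2.4  1.3 12.1] [0.84 1.5  0.13]
```

Emit:
play_rows([
  [0,0,-0.4,0,0,0,87],
  [0,0,-0.4,0,0,0,87],
  [0,0,-0.4,0,0,0,87],
  [0,0,-0.4,0,0,0,87],
  [0,0,-0.4,0,0,0,87],
  [0,0,-0.4,0,0,0,87],
  [0,0,-0.4,0,0,0,87],
  [0,0,-0.4,0,0,0,87],
  [0,0,-0.4,0,0,0,87],
  [0,0,-0.4,0,0,0,87],
])

```text
time_s: 11.9
tcp_pos: [0.5302, -0.2138, 0.0857]
ee_rot: [[0.898, -0.297, 0.326], [-0.278, -0.955, -0.103], [0.342, 0.001, -0.94]]
wrist_force: [-0.8, -0.3, -0.1]
gripper_width: 0.983
```

```bash
python3 - <<'E'
from h import *
zrep();s=st();pc,pl=pickle.load(open('poses.pkl','rb'))
Rp=packpose(pc);m=np.r_[pc[:2],.07]
print(rel(tool(Rp),m+Rp@[0,0,-.0231]))
E
```

```text
11.9 packframe mm [-0.7 -0.6 17. ] F pack [-0.6 -0.5  0.1] [ 0.24  0.65 -0.02]
11.9 [ 0.5302 -0.2138  0.0857] [-0.8 -0.3 -0.1] 85.5 [ -3.2  13.7 -37.5  14.3 -19.9  63.3]
[0.026, -0.026, 1.603, 0.021, 0.002, -0.01]
```

Emit:
play_rows([
  [0.02,-0.02,0.4,0,0,0,87],
  [0.02,-0.02,0.8,0,0,0,87],
  [0.02,-0.02,1.1,0,0,0,87],
  [0.02,-0.02,1.3,0,0,0,87],
  [0.02,-0.02,1.45,0,0,0,87],
  [0.02,-0.02,1.55,0,0,0,87],
  [0.02,-0.02,1.58,0,0,0,87],
])

```text
time_s: 12.6
tcp_pos: [0.5436, -0.2175, 0.0485]
ee_rot: [[0.898, -0.297, 0.326], [-0.278, -0.955, -0.103], [0.342, 0.002, -0.94]]
wrist_force: [-0.6, -0.3, -0.8]
gripper_width: 0.996
```

```bash
python3 - <<'E'
from h import *
zrep();s=st()
E
```

```text
12.6 packframe mm [ -0.3  -0.2 -22.7] F pack [-0.7 -0.4 -0.6] [ 0.19  0.67 -0.02]
12.6 [ 0.5436 -0.2175  0.0485] [-0.6 -0.3 -0.8] 86.6 [ -4.3  18.1 -40.   20.2 -13.1  58.1]
```

Emit:
play_rows([
  [0,0,0,0,0,0,65],
  [0,0,0,0,0,0,40],
  [0,0,0,0,0,0,40],
  [0,0,0,0,0,0,40],
  [0,0,0,0,0,0,40],
  [0,0,0,0,0,0,40],
  [0,0,0,0,0,0,40],
  [0,0,0,0,0,0,40],
  [0,0,0,0,0,0,40],
  [0,0,0,0,0,0,40],
])

```text
time_s: 13.6
tcp_pos: [0.5439, -0.2175, 0.0496]
ee_rot: [[0.897, -0.297, 0.327], [-0.278, -0.955, -0.103], [0.343, 0.001, -0.939]]
wrist_force: [-2.7, 1.8, 5.6]
gripper_width: 0.5
```

```bash
python3 - <<'E'
from h import *
zrep();s=st()
E
```

```text
13.6 packframe mm [  0.3  -0.1 -21.8] F pack [-1.1  1.   6.3] [0.44 0.9  0.06]
13.6 [ 0.5439 -0.2175  0.0496] [-2.7  1.8  5.6] 43.5 [ -4.2  18.  -40.   20.2 -13.2  58.1]
```

Emit:
play_rows([
  [0,0,0,0,0,0,30],
  [0,0,0,0,0,0,30],
  [0,0,-0.1,0,0,0,30],
  [0,0,-0.2,0,0,0,30],
  [0,0,-0.35,0,0,0,30],
  [0,0,-0.5,0,0,0,30],
  [0,0,-0.5,0,0,0,30],
])

```text
time_s: 14.3
tcp_pos: [0.539, -0.2161, 0.0604]
ee_rot: [[0.898, -0.297, 0.325], [-0.279, -0.955, -0.103], [0.341, 0.001, -0.94]]
wrist_force: [0.5, -0.4, -2.8]
gripper_width: 0.498
```

```bash
python3 - <<'E'
from h import *
zrep();s=st()
E
```

```text
14.3 packframe mm [ -0.8  -0.2 -10. ] F pack [-0.4 -0.2 -2.8] [0.3  0.92 0.01]
14.3 [ 0.539  -0.2161  0.0604] [ 0.5 -0.4 -2.8] 43.3 [ -3.8  16.7 -39.1  17.6 -15.5  60.3]
```

Emit:
play_rows([
  [0,0,-0.3,0,0,0,30],
  [0,0,-0.7,0,0,0,30],
  [0,0,-1.1,0,0,0,30],
  [0,0,-1.5,0,0,0,30],
  [0,0,-2,0,0,0,30],
  [0,0,-2.5,0,0,0,30],
  [0,0,-3,0,0,0,30],
  [0,0,-3.6,0,0,0,30],
  [0,0,-4.2,0,0,0,30],
  [0,0,-4.2,0,0,0,30],
])

```text
time_s: 15.3
tcp_pos: [0.5062, -0.2052, 0.1623]
ee_rot: [[0.896, -0.296, 0.331], [-0.278, -0.955, -0.103], [0.347, -0.0, -0.938]]
wrist_force: [0.8, -0.3, -1.8]
gripper_width: 0.502
```

```bash
python3 - <<'E'
from h import *
zrep();s=st()
S=r.capture('side');crop(S['pixels'],220,380,160,310,5,'m.png')
pc,pl=pickle.load(open('poses.pkl','rb'))
Rl=packpose(pl,False)
print('to light hover',rel(tool(Rl),np.r_[pl[:2],.068]+Rl@[0,0,-.0225+.07]))
E
```

```text
15.3 packframe mm [ 1.6  0.5 97.6] F pack [ 0.2 -0.  -1.9] [0.31 0.89 0.02]
15.3 [ 0.5062 -0.2052  0.1623] [ 0.8 -0.3 -1.8] 43.7 [ -1.9   5.3 -33.4  10.  -32.1  67.1]
to light hover [-4.807, -13.538, 0.161, 0.843, -3.974, -4.721]
```

View pics/m.png

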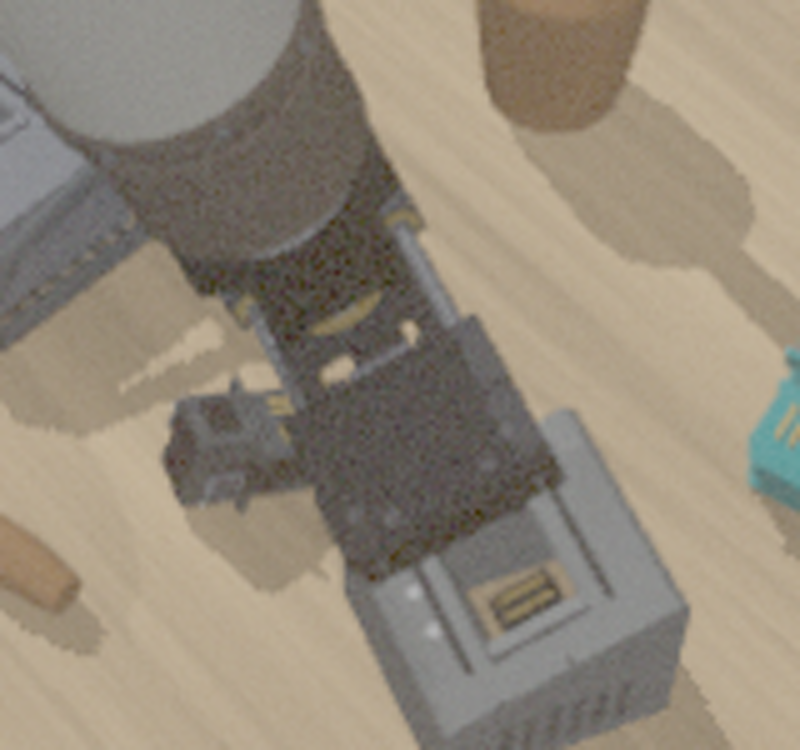

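Both latches released, the pack is drawn out and the charger bay (side ~345,277) is empty. Before insertion I refine the light's pose with sub-pixel groove lines and mouth edges.

```bash
cat > fl.py <<'E'
from h import *
S,T=pickle.load(open('cams.pkl','rb'));pc,pl=pickle.load(open('poses.pkl','rb'))
im=[]
for c,f in((S,'side0'),(T,'top0')):
    a=cv2.cvtColor(c['pixels'],cv2.COLOR_RGB2GRAY).astype(float);b=cv2.imread('pics/%s.png'%f,0).astype(float)
    im.append((a+b)/2)
Z=.068
def meas(ci,A,B,mode,rng=2.2):
    # A,B world ends; return points on image
    c=(S,T)[ci];t=np.linspace(.15,.85,15)[:,None];P=proj(c,A*(1-t)+B*t)
    d=P[-1]-P[0];d/=np.linalg.norm(d);n=np.array([-d[1],d[0]])
    o=np.arange(-rng,rng+.01,.1)
    prof=np.array([cv2.remap(im[ci].astype(np.float32),(P[:,0]+k*n[0]).astype(np.float32)[:,None],(P[:,1]+k*n[1]).astype(np.float32)[:,None],cv2.INTER_CUBIC)[:,0] for k in o]) # k x n
    m=prof.mean(1); m=np.convolve(np.pad(m,5,'edge'),np.ones(11)/11,'valid')
    if mode=='dark': w=np.clip(np.percentile(m,60)-m,0,None)
    else: g=np.abs(np.gradient(m)); w=np.clip(g-.4*g.max(),0,None)
    return n,(w*o).sum()/w.sum()
def run(p,gx,gy,use):
    for it in range(8):
        items=[]
        L=[]
        if 'g' in use:
            for sg in(1,-1):
                L.append(('dark',[sg*gx,.033,Z],[sg*gx,-.033,Z],0,sg)); L.append(('dark',[-.022,sg*gy,Z],[.022,sg*gy,Z],1,sg))
        if 'm' in use:
            for sg in(1,-1):
                L.append(('edge',[sg*.022,.0257,Z],[sg*.022,-.0257,Z],None,0));L.append(('edge',[-.022,sg*.0257,Z],[.022,sg*.0257,Z],None,0))
        for ci in use_c:
            for mode,A,B,k,sg in L:
                n,off=meas(ci,place(p,A)[0],place(p,B)[0],mode)
                c=(S,T)[ci]
                q0=proj(c,place(p,np.array(A)*.8+np.array(B)*.2))[0];q1=proj(c,place(p,np.array(A)*.2+np.array(B)*.8))[0]
                items.append((ci,A,B,k,sg,n,off,(q0+q1)/2+off*n))
        def f(v):
            o=[]
            for ci,A,B,k,sg,n,off,q in items:
                A=np.array(A);B=np.array(B);M=(A+B)/2
                if k is not None: M[k]=sg*v[3+k]
                o.append((proj((S,T)[ci],place(v[:3],M))[0]-q)@n)
            return np.array(o+[ (v[2]-p[2])*0.0])
        r_=least_squares(f,[*p,gx,gy]);v=r_.x
        p=np.r_[v[:2],p[2]];gx,gy=v[3],v[4]
    return p,gx,gy,r_.fun
if __name__=='__main__':
    for uc in((0,1),(0,),(1,)):
        use_c=uc
        for use in('g','m'):
            for yaw in(6.6,):
                p=pl.copy();p[2]=np.radians(yaw)
                p,gx,gy,e=run(p,.036,.033,use);print(uc,use,np.round(p[:2],4),round(gx,4),round(gy,4),np.round(e,2))
E
python3 fl.py
```

```text
(0, 1) g [0.5002 0.1505] 0.0331 0.0348 [-0.06  0.33 -0.06  0.59  0.06 -0.28  0.06 -0.53 -0.  ]
(0, 1) m [0.4996 0.1501] 0.036 0.033 [ 0.02  0.75 -0.4  -0.4   0.44 -0.1  -0.05 -0.18  0.  ]
(0,) g [0.4998 0.1524] 0.0331 0.035 [-0. -0. -0. -0.  0.]
(0,) m [0.4989 0.1507] 0.036 0.033 [ 0.21  0.53 -0.2  -0.51 -0.  ]
(1,) g [0.5005 0.1494] 0.0331 0.0352 [-0. -0.  0. -0. -0.]
(1,) m [0.5001 0.1498] 0.036 0.033 [ 0.25  0.05 -0.25 -0.05 -0.  ]
```

```bash
cat > fy.py <<'E'
from fl import *
gx,gy=.0331,.0349
for yaw in(5.6,6.1,6.6,7.1):
    p=np.array([.5,.1503,np.radians(yaw)]);o=[]
    for ci in(0,1):
        for sg in(1,-1):
            # slope: offset over halves
            a=meas(ci,place(p,[sg*gx,.033,Z])[0],place(p,[sg*gx,.002,Z])[0],'dark')[1];b=meas(ci,place(p,[sg*gx,-.002,Z])[0],place(p,[sg*gx,-.033,Z])[0],'dark')[1]
            o.append(b-a)
            a=meas(ci,place(p,[-.022,sg*gy,Z])[0],place(p,[0,sg*gy,Z])[0],'dark')[1];b=meas(ci,place(p,[0,sg*gy,Z])[0],place(p,[.022,sg*gy,Z])[0],'dark')[1]
            o.append(b-a)
    print(yaw,np.round(o,2))
G=(0,255,0)
p=np.array([.5,.1503,np.radians(6.3)])
for c,n,w in((S,'S',(160,275,140,230,6)),(T,'T',(175,265,195,270,8))):
    crop(c['pixels'],*w,'y%s.png'%n,[(proj(c,place(p,rect(gx,gy,.068))),G),(proj(c,place(p,rect(.022,.0257,.068))),(0,0,255))])
E
python3 fy.py
```

```text
5.6 [-0.31  0.1  -0.35 -0.19 -0.48 -0.42 -0.46 -0.19]
6.1 [-0.21  0.1  -0.24 -0.12 -0.37 -0.35 -0.34 -0.12]
6.6 [-0.1   0.08 -0.13 -0.06 -0.26 -0.28 -0.23 -0.06]
7.1 [ 0.01  0.11 -0.01  0.01 -0.15 -0.21 -0.12  0.01]
```

View pics/yT.png

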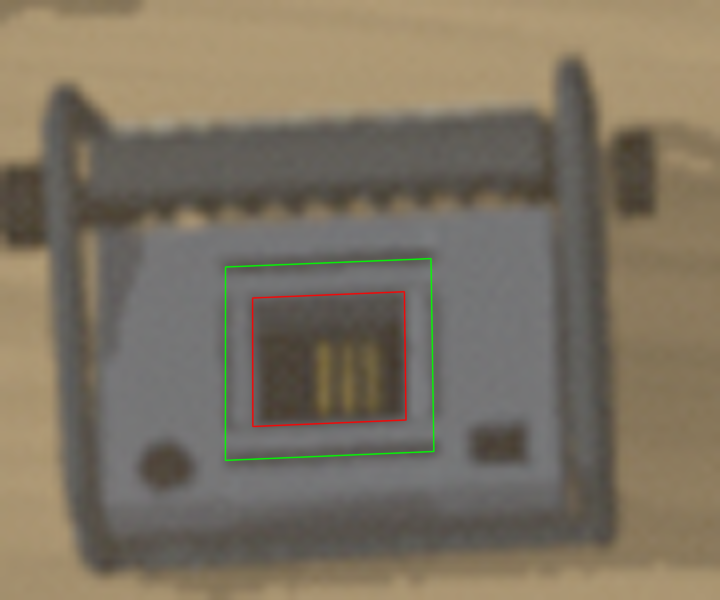

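View pics/yS.png

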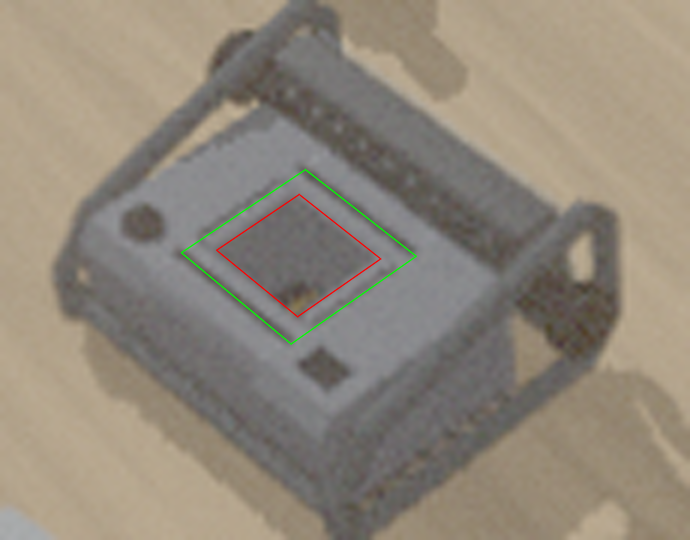

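```bash
python3 - <<'E'
from h import *
pl=np.array([.5,.1503,np.radians(7.1)]);pc,_=pickle.load(open('poses.pkl','rb'));pickle.dump((pc,pl),open('poses.pkl','wb'))
s=st();Rl=packpose(pl,False)
print('to light hover',rel(tool(Rl),np.r_[pl[:2],.068]+Rl@[0,0,-.0223+.08]))
E
```

```text
15.35 [ 0.5057 -0.2052  0.1608] [ 1.4 -0.1 -2.5] 43.8 [ -1.9   5.4 -33.4  10.  -32.   67.1]
to light hover [-4.645, -13.515, -0.214, 0.861, -3.971, -4.82]
```

Emit:
play_rows([
  [-0.5,-1,-1,0.1,-0.4,-0.5,30],
  [-0.9,-2.6,-1.4,0.2,-0.8,-1,30],
  [-1.4,-4.2,-1.4,0.3,-1.3,-1.6,30],
  [-2,-5.8,-1.4,0.4,-1.8,-2.2,30],
  [-2.6,-7.4,-1.4,0.5,-2.3,-2.8,30],
  [-3.2,-9,-1.4,0.6,-2.8,-3.4,30],
  [-3.7,-10.6,-1.4,0.7,-3.3,-4,30],
  [-4.2,-12.2,-1.2,0.8,-3.7,-4.5,30],
  [-4.6,-13.2,-0.8,0.86,-3.97,-4.82,30],
  [-4.65,-13.5,-0.6,0.86,-3.97,-4.82,30],
  [-4.65,-13.5,-0.6,0.86,-3.97,-4.82,30],
  [-4.65,-13.5,-0.6,0.86,-3.97,-4.82,30],
])

```text
time_s: 16.55
tcp_pos: [0.4958, 0.1499, 0.1328]
ee_rot: [[0.992, 0.123, -0.004], [0.123, -0.992, -0.001], [-0.004, 0.001, -1.0]]
wrist_force: [-0.2, -0.2, -2.7]
gripper_width: 0.499
```

```bash
cat >> h.py <<'E'
def lrep(z,s=None):
    s=s or st();_,pl=pickle.load(open('poses.pkl','rb'));Rl=packpose(pl,False)
    m=np.r_[pl[:2],.068]
    print('pack in light mm',np.round(Rl.T@(s['tcp_pos']-m)*1000+[0,0,22.3],1),'F',np.round(Rl.T@np.array(s['wrist_force']),1),np.round(s['moment'],2),'rel',rel(tool(Rl),m+Rl@[0,0,-.0223+z],s))
E
python3 - <<'E'
from h import *
lrep(.06)
S=r.capture('side');T=r.capture('top');crop(S['pixels'],150,290,110,250,5,'oS.png');crop(T['pixels'],150,300,160,290,5,'oT.png')
E
```

```text
16.55 [0.4958 0.1499 0.1328] [-0.2 -0.2 -2.7] 43.4 [ 34.7  14.7 -19.   -0.1 -56.5  62.4]
pack in light mm [-4.2  0.2 87.1] F [-0.2 -0.1 -2.7] [-0.05 -0.05  0.01] rel [0.172, 0.006, 1.082, 0.007, 0.046, -0.008]
```

View pics/oS.png

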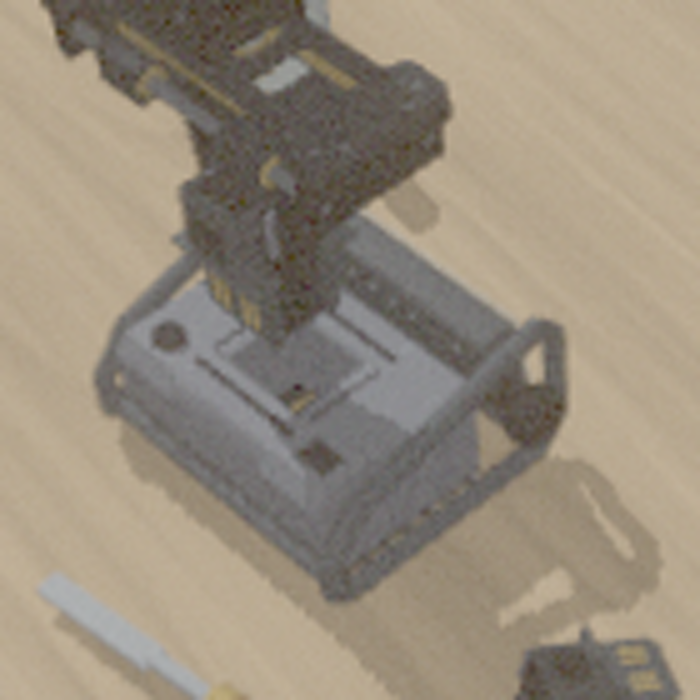

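View pics/oT.png

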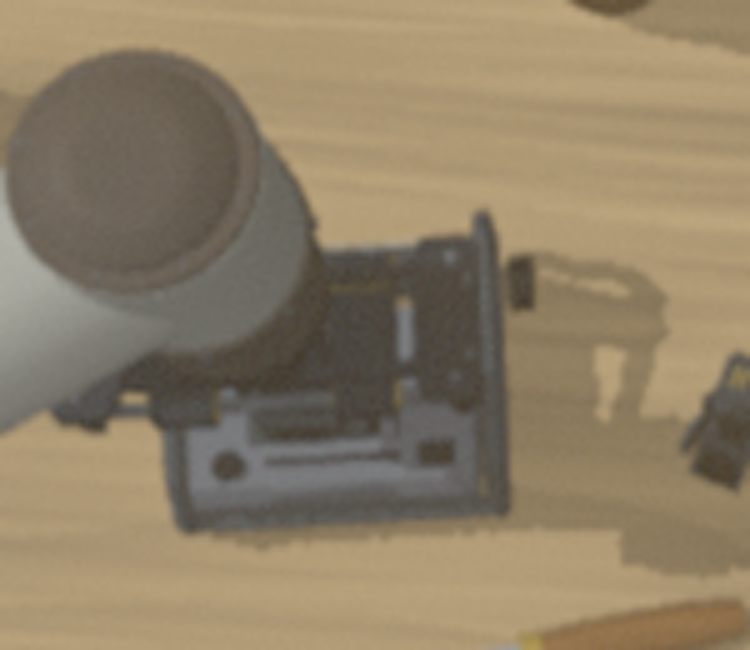

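Emit:
play_rows([
  [0.17,0,0.3,0,0,0,30],
  [0.17,0,0.7,0,0.05,0,30],
  [0.17,0,1.1,0,0.05,0,30],
  [0.17,0,1.25,0,0.05,0,30],
  [0.17,0,1.25,0,0.05,0,30],
  [0.17,0,1.25,0,0.05,0,30],
])

```text
time_s: 17.25
tcp_pos: [0.5007, 0.1513, 0.102]
ee_rot: [[0.992, 0.124, 0.002], [0.124, -0.992, 0.0], [0.002, -0.0, -1.0]]
wrist_force: [-0.4, -0.0, -2.4]
gripper_width: 0.5
```

```bash
python3 - <<'E'
from h import *
s=st();lrep(.05,s)
_,p=pickle.load(open('poses.pkl','rb'))
S=r.capture('side');T=r.capture('top')
R=np.array(s['ee_rot'])@np.diag([1,-1,-1.]);o=np.array(s['tcp_pos'])+R@[0,0,.0223]
w=lambda L:np.array(L)@R.T+o
G=[(lambda c:proj(c,place(p,rect(.022,.0257,.068))),(0,0,255))]
x0,y0=.02,.0245
ps=lambda c:[(proj(c,place(p,rect(.022,.0257,.068))),(0,0,255)),(proj(c,w(rect(x0,y0,-.040))),(0,255,0)),(proj(c,w(rect(.032,.03,.004))),(255,0,0))]
crop(S['pixels'],165,255,130,220,8,'pS.png',ps(S));crop(T['pixels'],170,270,180,270,7,'pT.png',ps(T));crop(S['pixels'],165,255,130,220,8,'pS0.png')
E
```

```text
17.25 [0.5007 0.1513 0.102 ] [-0.4 -0.  -2.4] 43.5 [ 34.6  16.9 -21.    0.1 -52.   62.4]
pack in light mm [ 0.8  0.9 56.3] F [-0.4  0.  -2.4] [-0.02 -0.06 -0.06] rel [-0.032, 0.037, 0.253, -0.001, -0.02, -0.0]
```

View pics/pS.png

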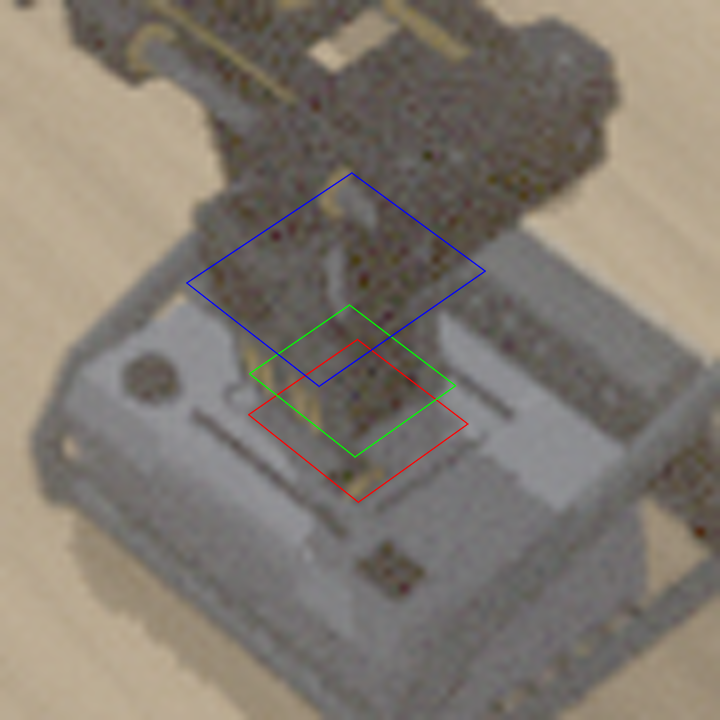

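View pics/pS0.png

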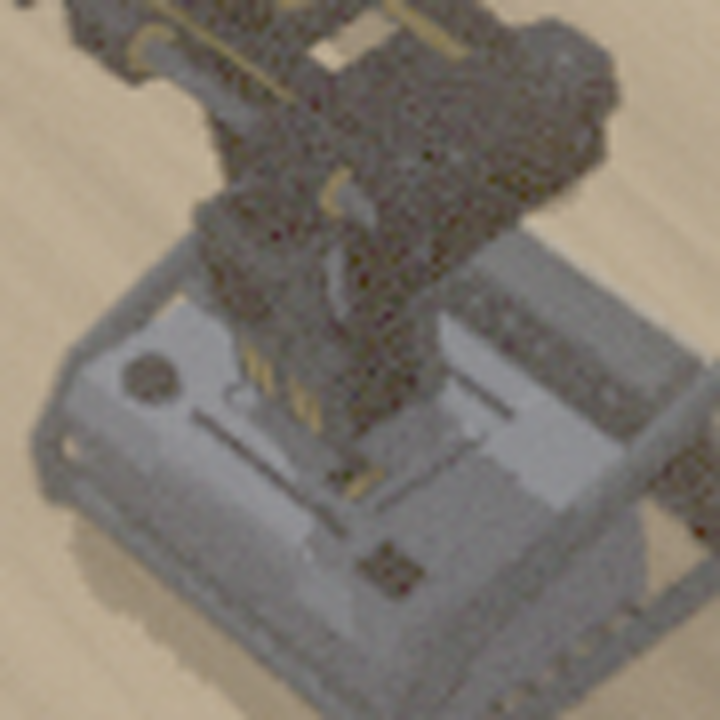

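View pics/pT.png

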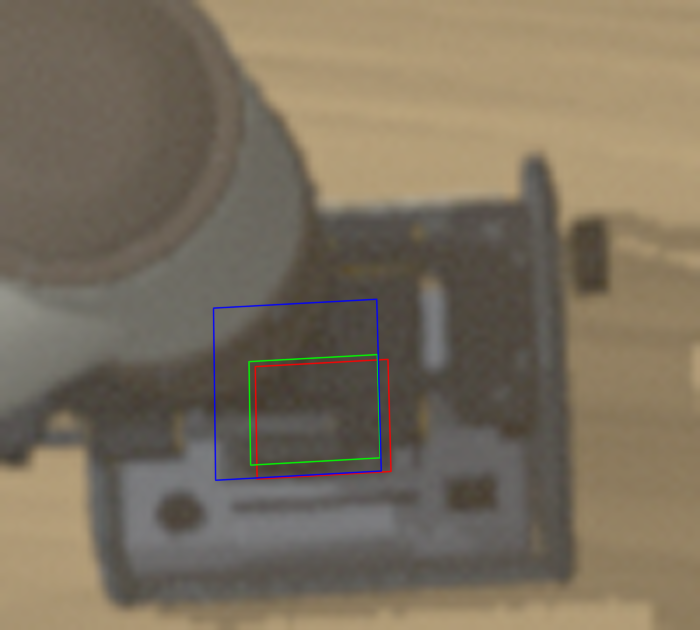

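```bash
cat > wf.py <<'E'
from h import *
def wire(img,c,w,x0,y0,s,boxes):
    for x,y,za,zb,col in boxes:
        A=proj(c,w(rect(x,y,za)));B=proj(c,w(rect(x,y,zb)))
        f=lambda P:np.round(((P-[x0,y0]+.5)*s-.5)*8).astype(int)
        A,B=f(A),f(B)
        cv2.polylines(img,[A],True,col,1,cv2.LINE_AA,3);cv2.polylines(img,[B],True,col,1,cv2.LINE_AA,3)
        for a,b in zip(A,B):cv2.line(img,tuple(map(int,a)),tuple(map(int,b)),col,1,cv2.LINE_AA,3)
def show(S,s,dx,dy,dz,f,win=(175,225,150,200),k=8):
    R=np.array(s['ee_rot'])@np.diag([1,-1,-1.]);o=np.array(s['tcp_pos'])+R@[dx,dy,.0223+dz]
    w=lambda L:np.array(L)@R.T+o
    crop(S['pixels'],*win,k,'_t.png');a=cv2.imread('pics/_t.png')
    wire(a,S,w,win[0],win[2],k,[(.032,.03,0,.004,(255,0,0)),(.02,.0245,0,-.048,(0,255,0))])
    return a
E
python3 - <<'E'
from wf import *
s=st();S=r.capture('side')
a=show(S,s,0,0,0,'');b=show(S,s,0,0,.006,'')
crop(S['pixels'],175,225,150,200,8,'_t.png')
cv2.imwrite('pics/q.png',np.hstack([a,cv2.imread('pics/_t.png')]));pickle.dump((s,S),open('held.pkl','wb'))
E
```

```text
17.35 [0.5008 0.1515 0.1023] [-0.8 -0.  -2.4] 43.9 [ 34.6  16.9 -21.    0.  -52.   62.4]
```

View pics/q.png

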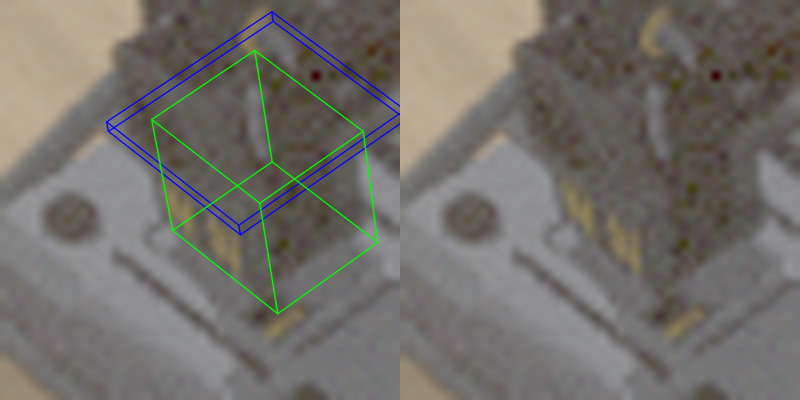

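Emit:
play_rows([
  [-0.01,0.05,0,0,0,0,30],
  [-0.01,0.05,0.1,0,-0.02,0,30],
  [-0.01,0.05,0.2,0,-0.02,0,30],
  [-0.01,0.05,0.28,0,-0.02,0,30],
  [-0.01,0.05,0.36,0,-0.02,0,30],
  [-0.01,0.05,0.44,0,-0.02,0,30],
  [-0.01,0.05,0.5,0,-0.02,0,30],
])

```text
time_s: 18.1
tcp_pos: [0.5002, 0.15, 0.0891]
ee_rot: [[0.992, 0.124, -0.001], [0.124, -0.992, -0.0], [-0.001, -0.0, -1.0]]
wrist_force: [-0.2, 0.4, -2.9]
gripper_width: 0.502
```

```bash
python3 - <<'E'
from h import *
lrep(.03)
E
```

```text
18.1 [0.5002 0.15   0.0891] [-0.2  0.4 -2.9] 43.7 [ 34.5  17.8 -21.9  -0.  -50.4  62.6]
pack in light mm [ 0.2 -0.3 43.4] F [-0.1  0.5 -2.9] [-0.06  0.01 -0.02] rel [-0.007, -0.013, 0.536, -0.0, 0.008, -0.001]
```

No contact forces with the foot about 4 mm below the face. I continue in small steps.

Emit:
play_rows([
  [0,0,0.08,0,0,0,30],
  [0,0,0.16,0,0,0,30],
  [0,0,0.24,0,0,0,30],
  [0,0,0.32,0,0,0,30],
])

```text
time_s: 18.5
tcp_pos: [0.5003, 0.1501, 0.0812]
ee_rot: [[0.992, 0.124, -0.0], [0.124, -0.992, 0.0], [-0.0, -0.0, -1.0]]
wrist_force: [-0.6, -0.6, -2.7]
gripper_width: 0.503
```

```bash
python3 - <<'E'
from wf import *
s=st();lrep(.02,s);S=r.capture('side');crop(S['pixels'],175,240,150,215,10,'u.png')
E
```

```text
18.5 [0.5003 0.1501 0.0812] [-0.6 -0.6 -2.7] 43.8 [ 34.5  18.4 -22.4  -0.  -49.2  62.6]
pack in light mm [ 0.3 -0.3 35.5] F [-0.7 -0.5 -2.7] [-0.05 -0.02 -0.02] rel [-0.01, -0.011, 0.62, -0.002, 0.005, -0.001]
```

View pics/u.png

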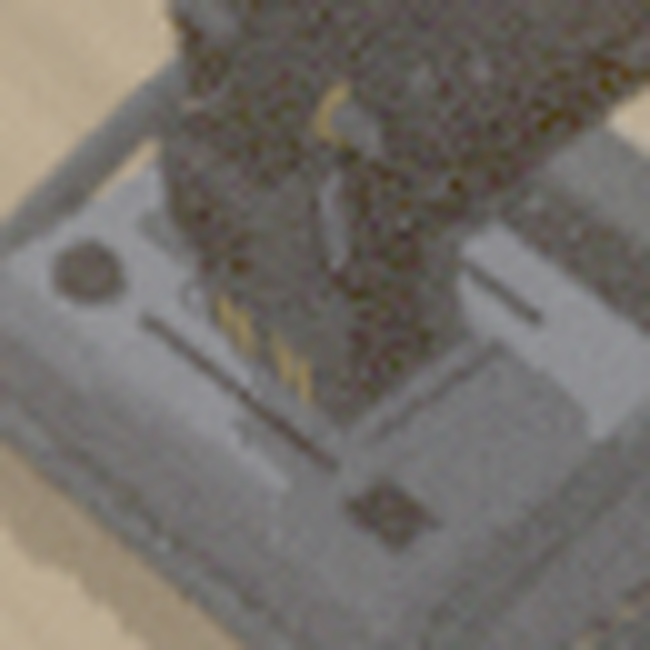

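The stem is entering the bay cleanly (mouth corner at side ~208,191).

Emit:
play_rows([
  [0,0,0.1,0,0,0,30],
  [0,0,0.2,0,0,0,30],
  [0,0,0.3,0,0,0,30],
  [0,0,0.4,0,0,0,30],
])

```text
time_s: 18.95
tcp_pos: [0.5002, 0.15, 0.0711]
ee_rot: [[0.992, 0.124, -0.001], [0.124, -0.992, 0.0], [-0.001, -0.0, -1.0]]
wrist_force: [-1.1, -0.1, -3.1]
gripper_width: 0.507
```

```bash
python3 - <<'E'
from h import *
lrep(.01)
E
```

```text
18.95 [0.5002 0.15   0.0711] [-1.1 -0.1 -3.1] 44.1 [ 34.5  19.1 -23.1  -0.  -47.8  62.6]
pack in light mm [ 0.2 -0.3 25.4] F [-1.1  0.1 -3.1] [-0.07 -0.04  0.03] rel [-0.008, -0.011, 0.617, -0.001, 0.006, -0.001]
```

Emit:
play_rows([
  [0,0,0.1,0,0,0,30],
  [0,0,0.2,0,0,0,30],
  [0,0,0.3,0,0,0,30],
  [0,0,0.4,0,0,0,30],
  [0,0,0.5,0,0,0,30],
  [0,0,0.58,0,0,0,30],
])

```text
time_s: 19.55
tcp_pos: [0.5002, 0.15, 0.0566]
ee_rot: [[0.992, 0.124, -0.001], [0.124, -0.992, -0.0], [-0.001, -0.0, -1.0]]
wrist_force: [-0.9, -0.4, -2.1]
gripper_width: 0.504
```

```bash
python3 - <<'E'
from h import *
lrep(.004)
E
```

```text
19.55 [0.5002 0.15   0.0566] [-0.9 -0.4 -2.1] 43.8 [ 34.5  20.2 -24.   -0.  -45.8  62.6]
pack in light mm [ 0.2 -0.3 10.9] F [-1.  -0.3 -2.1] [-0.02 -0.01  0.01] rel [-0.007, -0.012, 0.276, -0.001, 0.007, -0.001]
```

Emit:
play_rows([
  [0,0,0.07,0,0,0,30],
  [0,0,0.14,0,0,0,30],
  [0,0,0.21,0,0,0,30],
  [0,0,0.28,0,0,0,30],
  [0,0,0.33,0,0,0,30],
  [0,0,0.36,0,0,0,30],
])

```text
time_s: 20.15
tcp_pos: [0.5008, 0.1502, 0.0485]
ee_rot: [[0.992, 0.124, 0.001], [0.124, -0.992, 0.0], [0.001, -0.0, -1.0]]
wrist_force: [0.2, -0.5, 3.3]
gripper_width: 0.501
```

```bash
python3 - <<'E'
from h import *
lrep(0)
E
```

```text
20.15 [0.5008 0.1502 0.0485] [ 0.2 -0.5  3.3] 43.6 [ 34.5  20.9 -24.5   0.  -44.6  62.6]
pack in light mm [ 0.8 -0.2  2.8] F [ 0.1 -0.6  3.3] [-0.21  0.26 -0.03] rel [-0.033, -0.007, 0.113, -0.003, -0.01, 0.004]
```

Emit:
play_rows([
  [0,0,0.04,0,0,0,30],
  [0,0,0.08,0,0,0,30],
  [0,0,0.11,0,0,0,30],
  [0,0,0.11,0,0,0,30],
])

```text
time_s: 20.55
tcp_pos: [0.5009, 0.1503, 0.0459]
ee_rot: [[0.992, 0.124, 0.001], [0.124, -0.992, 0.0], [0.001, -0.0, -1.0]]
wrist_force: [-0.6, -0.6, 7.5]
gripper_width: 0.5
```

```bash
python3 - <<'E'
from h import *
lrep(0)
E
```

```text
20.55 [0.5009 0.1503 0.0459] [-0.6 -0.6  7.5] 43.5 [ 34.5  21.1 -24.6   0.  -44.2  62.6]
pack in light mm [ 0.9 -0.2  0.2] F [-0.7 -0.5  7.5] [-0.34  0.4   0.03] rel [-0.035, -0.006, 0.009, -0.003, -0.01, 0.005]
```

Nearly home: about 9.5 N counting the pack's weight. I press slightly further.

Emit:
play_rows([
  [0,0,0.03,0,0,0,30],
  [0,0,0.05,0,0,0,30],
  [0,0,0.05,0,0,0,30],
])

```text
time_s: 20.85
tcp_pos: [0.501, 0.1503, 0.0458]
ee_rot: [[0.992, 0.125, 0.001], [0.125, -0.992, 0.0], [0.001, -0.0, -1.0]]
wrist_force: [-2.8, -0.5, 13.3]
gripper_width: 0.504
```

```bash
python3 - <<'E'
from h import *
lrep(0)
E
```

```text
20.85 [0.501  0.1503 0.0458] [-2.8 -0.5 13.3] 43.9 [ 34.5  21.1 -24.7   0.  -44.2  62.6]
pack in light mm [ 1.  -0.1  0.1] F [-2.9 -0.1 13.3] [-0.44  1.13 -0.04] rel [-0.04, -0.006, 0.004, -0.001, -0.016, 0.011]
```

Rigid contact now, so it is home. I release the buttons while holding height.

Emit:
play_rows([
  [0,0,0.02,0,0,0,50],
  [0,0,0.02,0,0,0,56],
  [0,0,0,0,0,0,65],
  [0,0,0,0,0,0,87],
  [0,0,0,0,0,0,87],
  [0,0,0,0,0,0,87],
  [0,0,0,0,0,0,87],
])

```text
time_s: 21.55
tcp_pos: [0.5001, 0.1499, 0.0435]
ee_rot: [[0.992, 0.123, -0.001], [0.123, -0.992, -0.0], [-0.001, 0.0, -1.0]]
wrist_force: [0.4, -0.6, 0.0]
gripper_width: 0.974
```

```bash
python3 - <<'E'
from h import *
lrep(0)
E
```

```text
21.55 [0.5001 0.1499 0.0435] [ 0.4 -0.6  0. ] 84.8 [ 34.5  21.2 -24.8  -0.  -44.   62.6]
pack in light mm [ 0.  -0.4 -2.2] F [ 0.3 -0.6  0. ] [ 0.01 -0.03  0.01] rel [-0.002, -0.016, -0.087, 0.001, 0.012, -0.003]
```

Emit:
play_rows([
  [0,0,-0.5,0,0,0,87],
  [0,0,-1.2,0,0,0,87],
  [0,0,-1.9,0,0,0,87],
  [0,0,-2.2,0,0,0,87],
  [0,0,-2.2,0,0,0,20],
  [0,0,-2.2,0,0,0,20],
  [0,0,-2.2,0,0,0,20],
  [0,0,-2.2,0,0,0,20],
  [0,0,-2.2,0,0,0,20],
  [0,0,-2.2,0,0,0,20],
  [0,0,-2.2,0,0,0,20],
  [0,0,-2.2,0,0,0,20],
])

```text
time_s: 22.75
tcp_pos: [0.5003, 0.15, 0.0988]
ee_rot: [[0.992, 0.124, -0.001], [0.124, -0.992, 0.0], [-0.001, -0.0, -1.0]]
wrist_force: [-0.0, 0.7, -0.5]
gripper_width: 0.36
```

```bash
python3 - <<'E'
from wf import *
s=st();lrep(.03,s);S=r.capture('side');crop(S['pixels'],165,245,130,210,9,'v.png')
E
```

```text
22.75 [0.5003 0.15   0.0988] [-0.   0.7 -0.5] 31.3 [ 34.5  17.1 -21.2  -0.  -51.7  62.6]
pack in light mm [ 0.2 -0.3 53.1] F [ 0.1  0.7 -0.5] [-0.04 -0.01  0.01] rel [-0.009, -0.012, 0.924, -0.001, 0.006, -0.001]
```

View pics/v.png

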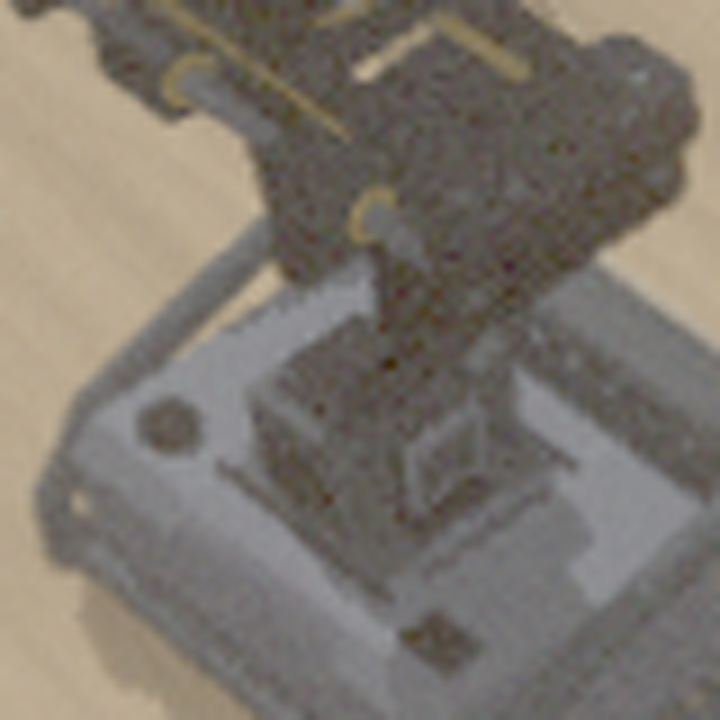

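The pack sits in the bay with its flange at the grooves. Now a confirming press on its top.

Emit:
play_rows([
  [0,0,0.3,0,0,0,20],
  [0,0,0.6,0,0,0,20],
  [0,0,0.75,0,0,0,20],
  [0,0,0.82,0,0,0,20],
  [0,0,0.87,0,0,0,20],
  [0,0,0.91,0,0,0,20],
  [0,0,0.93,0,0,0,20],
])

```text
time_s: 23.5
tcp_pos: [0.5004, 0.1501, 0.0756]
ee_rot: [[0.992, 0.123, -0.0], [0.123, -0.992, 0.0], [-0.0, -0.0, -1.0]]
wrist_force: [-0.5, -0.9, 0.8]
gripper_width: 0.231
```

```bash
python3 - <<'E'
from wf import *
lrep(.03)
E
```

```text
23.5 [0.5004 0.1501 0.0756] [-0.5 -0.9  0.8] 20.1 [ 34.5  18.8 -22.8  -0.  -48.5  62.6]
pack in light mm [ 0.3 -0.3 29.9] F [-0.6 -0.8  0.8] [-0.06 -0.04  0.01] rel [-0.013, -0.011, -0.003, -0.002, 0.003, -0.001]
```

Emit:
play_rows([
  [0,0,0.02,0,0,0,20],
  [0,0,0.04,0,0,0,20],
  [0,0,0.05,0,0,0,20],
  [0,0,0.05,0,0,0,20],
])

```text
time_s: 23.9
tcp_pos: [0.5006, 0.1501, 0.0753]
ee_rot: [[0.992, 0.124, 0.0], [0.124, -0.992, 0.0], [0.0, -0.0, -1.0]]
wrist_force: [-1.6, -0.8, 5.1]
gripper_width: 0.231
```

```bash
python3 - <<'E'
from wf import *
lrep(.03)
E
```

```text
23.9 [0.5006 0.1501 0.0753] [-1.6 -0.8  5.1] 20.1 [ 34.5  18.8 -22.8   0.  -48.4  62.6]
pack in light mm [ 0.6 -0.2 29.6] F [-1.7 -0.6  5.1] [-0.11  0.51 -0.03] rel [-0.022, -0.01, -0.018, -0.003, -0.006, 0.003]
```

Emit:
play_rows([
  [0,0,0.04,0,0,0,20],
  [0,0,0.07,0,0,0,20],
  [0,0,0.1,0,0,0,20],
  [0,0,0.1,0,0,0,20],
  [0,0,0.1,0,0,0,20],
])

```text
time_s: 24.4
tcp_pos: [0.5009, 0.1503, 0.0748]
ee_rot: [[0.992, 0.125, 0.002], [0.125, -0.992, 0.0], [0.002, -0.0, -1.0]]
wrist_force: [-4.9, -0.3, 14.9]
gripper_width: 0.226
```

```bash
python3 - <<'E'
from wf import *
lrep(.03)
E
```

```text
24.4 [0.5009 0.1503 0.0748] [-4.9 -0.3 14.9] 19.6 [ 34.5  18.8 -22.9   0.  -48.2  62.6]
pack in light mm [ 0.9 -0.1 29.1] F [-4.9  0.3 14.9] [-0.12  1.76  0.02] rel [-0.037, -0.005, -0.034, -0.003, -0.021, 0.013]
```

Emit:
play_rows([
  [0,0,0.03,0,0,0,20],
  [0,0,0.06,0,0,0,20],
  [0,0,0.06,0,0,0,20],
  [0,0,0.06,0,0,0,20],
])

```text
time_s: 24.8
tcp_pos: [0.501, 0.1503, 0.0748]
ee_rot: [[0.992, 0.125, 0.002], [0.125, -0.992, 0.0], [0.002, -0.0, -1.0]]
wrist_force: [-8.8, -0.7, 23.3]
gripper_width: 0.229
```

```bash
python3 - <<'E'
from wf import *
lrep(.03)
E
```

```text
24.8 [0.501  0.1503 0.0748] [-8.8 -0.7 23.3] 19.9 [ 34.5  18.8 -22.9   0.1 -48.2  62.6]
pack in light mm [ 1.  -0.1 29.1] F [-8.8  0.4 23.3] [-0.15  2.78 -0.01] rel [-0.039, -0.004, -0.037, -0.001, -0.028, 0.019]
```

Emit:
play_rows([
  [0,0,-0.3,0,0,0,20],
  [0,0,-1,0,0,0,20],
  [0,0,-2.5,0,0,0,20],
  [0,0,-4,0,0,0,20],
  [0,0,-5,0,0,0,20],
  [0,1.5,-5.5,0,0,0,20],
  [0,3,-5.5,0,0,0,20],
  [0,4.5,-5.5,0,0,0,20],
  [0,6,-5.5,0,0,0,20],
  [0,7.5,-5.5,0,0,0,20],
  [0,8,-5.5,0,0,0,20],
  [0,8,-5.5,0,0,0,20],
])

```text
time_s: 26.0
tcp_pos: [0.5249, -0.0498, 0.2074]
ee_rot: [[0.993, 0.121, -0.001], [0.121, -0.993, 0.0], [-0.001, -0.0, -1.0]]
wrist_force: [-0.3, -0.2, -0.6]
gripper_width: 0.232
```

```bash
python3 - <<'E'
from wf import *
st();_,pl=pickle.load(open('poses.pkl','rb'))
S=r.capture('side');T=r.capture('top')
bt=lambda s:np.array([[-.013,s*.0315,.011],[.013,s*.0315,.011],[.013,s*.0315,.036],[-.013,s*.0315,.036]])+[0,0,.068]
for c,n,w in((S,'S',(160,260,130,225,8)),(T,'T',(170,270,190,270,8))):
    P=[(proj(c,place(pl,rect(.03,.02,.108))),(0,0,255)),(proj(c,place(pl,rect(.032,.03,.072))),(255,0,0))]+[(proj(c,place(pl,bt(k))),(0,255,255)) for k in(1,-1)]
    crop(c['pixels'],*w,'w%s.png'%n,P);crop(c['pixels'],*w,'w%s0.png'%n)
cv2.imwrite('pics/full.png',S['pixels'][:,:,::-1])
E
```

```text
26.0 [ 0.5249 -0.0498  0.2074] [-0.3 -0.2 -0.6] 20.2 [ 12.2  11.8 -11.4  -0.  -66.9  84.7]
```

View pics/wS.png

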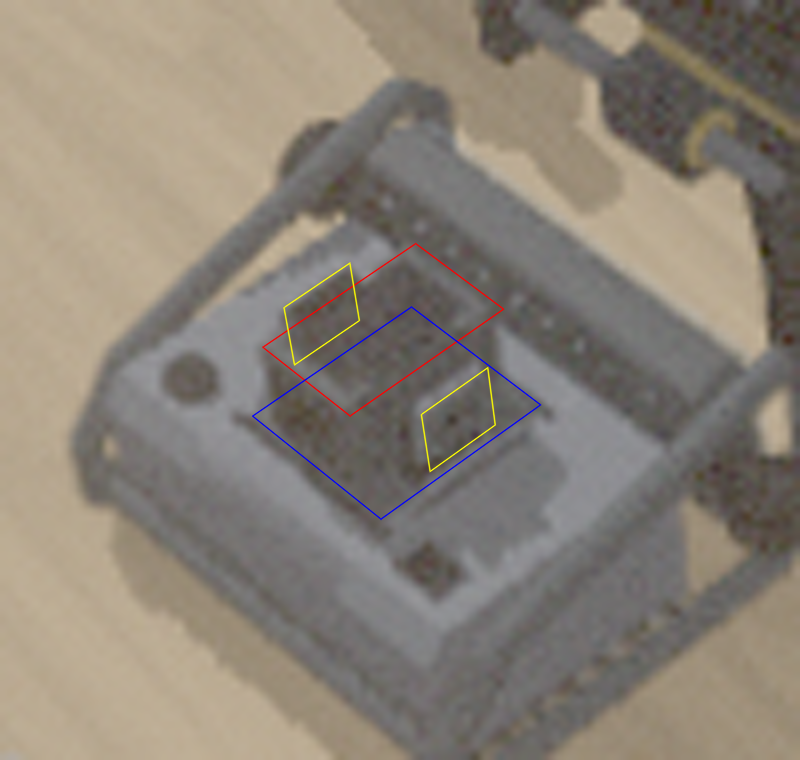

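View pics/wT.png

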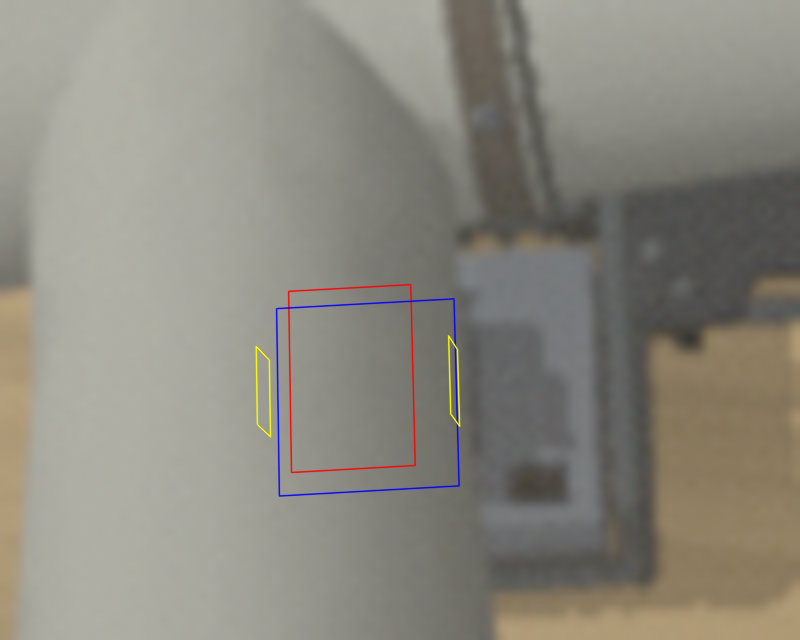

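View pics/full.png

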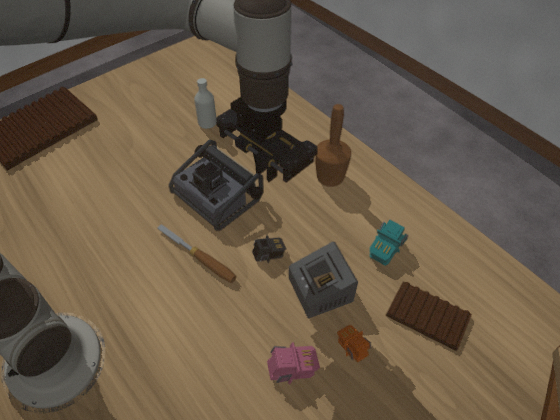

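View pics/wT0.png

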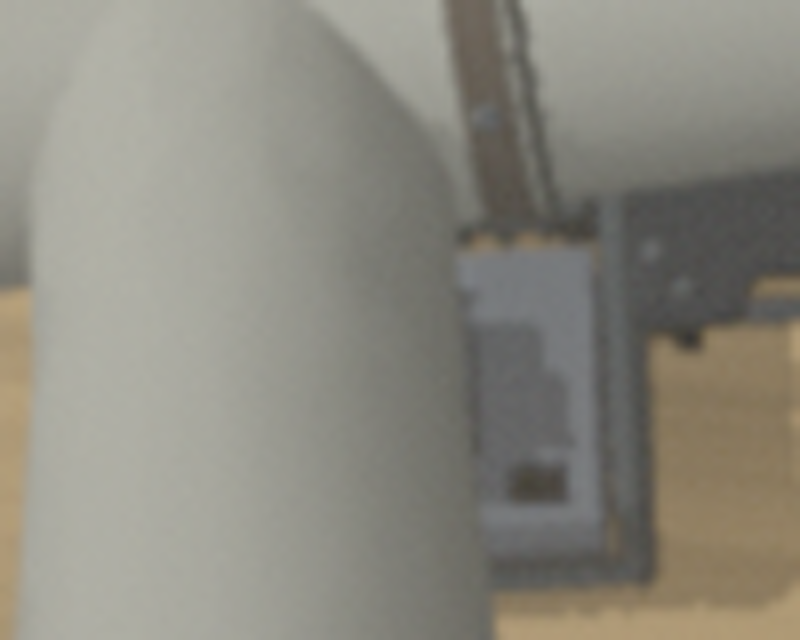

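Emit:
play_rows([
  [0,1.5,-1,0,0,0,20],
  [0,3,-1,0,0,0,20],
  [0,4.5,-1,0,0,0,20],
  [0,6,-1,0,0,0,20],
  [0,7.5,-1,0,0,0,20],
  [0,9,-1,0,0,0,20],
  [0,10,-1,0,0,0,20],
  [0,10,-1,0,0,0,20],
])

```text
time_s: 26.9
tcp_pos: [0.5565, -0.2977, 0.2317]
ee_rot: [[0.993, 0.122, -0.001], [0.122, -0.993, 0.0], [-0.001, -0.0, -1.0]]
wrist_force: [-0.3, 1.2, -0.0]
gripper_width: 0.231
```

```bash
python3 - <<'E'
from wf import *
st();_,pl=pickle.load(open('poses.pkl','rb'))
S=r.capture('side');T=r.capture('top')
bt=lambda s:np.array([[-.013,s*.0315,.011],[.013,s*.0315,.011],[.013,s*.0315,.036],[-.013,s*.0315,.036]])+[0,0,.068]
c=T;w=(185,245,205,265,12)
P=[(proj(c,place(pl,rect(.03,.02,.108))),(0,0,255)),(proj(c,place(pl,rect(.032,.03,.072))),(255,0,0))]+[(proj(c,place(pl,bt(k))),(0,255,255)) for k in(1,-1)]
crop(c['pixels'],*w,'xT.png',P);crop(c['pixels'],*w,'xT0.png')
crop(S['pixels'],180,240,150,200,12,'xS0.png')
a=[cv2.resize(cv2.imread('pics/'+n),(400,400)) for n in('xT.png','xT0.png')];cv2.imwrite('pics/x.png',np.hstack(a))
for cam in('side','top'):
  for t in('mallet','gouge','sample','glue'):
    print(cam,t,[(np.round(d['centre'],3).tolist(),round(d['score'],2)) for d in r.spot_in(cam,t)][:1])
E
```

```text
26.9 [ 0.5565 -0.2977  0.2317] [-0.3  1.2 -0. ] 20.1 [-13.5  21.3   5.5   0.  -74.2 110.5]
side mallet [([0.777, 0.009, 0.107], 0.57)]
side gouge [([0.378, -0.011, 0.023], 0.88)]
side sample [([0.67, -0.418, 0.012], 0.73)]
side glue [([0.649, 0.388, 0.078], 0.96)]
top mallet [([0.776, 0.016, 0.1], 0.72)]
top gouge [([0.377, 0.019, 0.019], 0.76)]
top sample []
top glue [([0.646, 0.393, 0.096], 0.78)]
```

View pics/x.png

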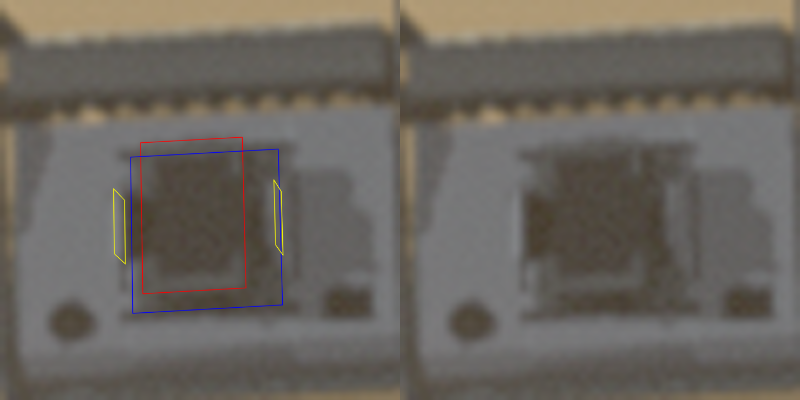

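View pics/xS0.png

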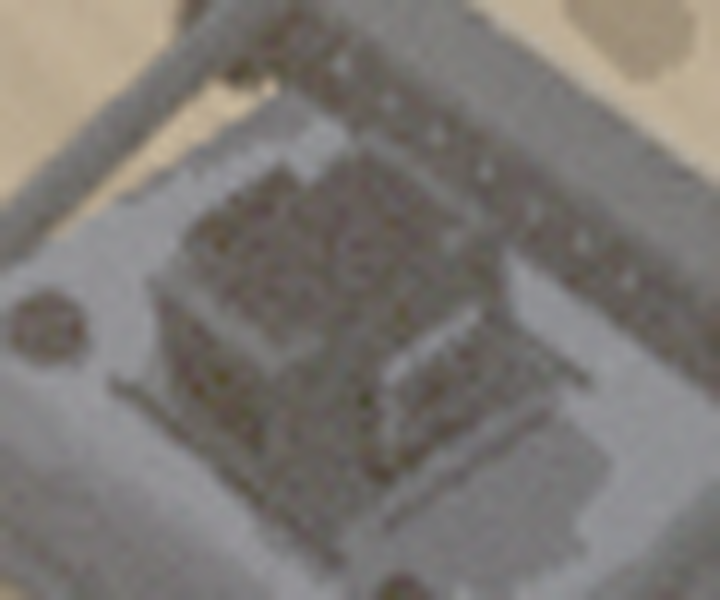

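Top view: both button strips are at their at-rest spacing (161 px measured, 162 px predicted), and the pack is centred between the grooves. I hand in.

```bash
python3 - <<'E'
from h import *
st();print(r.finish_job())
E
```

```text
27.4 [ 0.5561 -0.2958  0.2331] [-1.   0.5  0.4] 20.5 [-13.3  21.1   5.3  -0.  -74.2 110.5]
the job is handed in; nothing more can be done
None
```

The pack is in the light's bay and, by my checks, pressed home and latched. I handed the job in at 27.4 s of the 48 s allowed; no verdict is reported.

**What I did:** I squeezed both latches in the charger and drew the pack straight out. I then lowered it into the light's bay in small steps until it sat solid, and let the buttons go. Last, I pressed on its top with about 23 N and moved the arm well clear.

**Last checks:**
- **Seated:** the pack gave less than 1 mm under the 23 N press. Its top was at the height expected for a fully home pack.
- **Latches:** in the top view both buttons are at their sprung-out spacing (161 px measured, 162 px predicted). The latch joints can't be read directly.
- **Charger and bystanders:** in the last pictures the charger is empty, and the mallet, gouge and glue look unmoved. The sample was found unmoved by the side camera only.

**What failed or disagreed:**
- **First squeeze missed:** the real fingertips are about 32 mm short of the reported TCP, so the fingers shut above the pack without touching it. I found the offset from a side picture and a gentle touch (about 12 N) on the pack's top, then corrected for it.
- **Light's position:** the two cameras disagreed by 1–3 mm across the bay. I used a joint fit, and the insertion met only small sideways forces, under 3 N.
- **Gouge:** the top-camera network placed it about 14 mm from its first estimate, but the side camera put it within 1 mm and the picture shows it unmoved.

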